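Unlock and unload the pill dispenser's cassettes

TASK

Unload the pill dispenser for refilling: with the fork key, never with the fingers, push back the spring bar of every bay that holds a cassette so that the cassette pops up, and set all the cassettes down (not dropped) inside the tray. When they are all in the tray, press the dispenser's plunger fully home and let it up again. Finish with the fork key standing on its mat as it was, and leave the other things on the ledge where they are.

Things in the scene. Friction and masses are not known exactly. Their poses are not given: they have to be found in the camera images.
- dispenser: Black plastic pill dispenser, fixed, 126 mm deep (x), 270 mm wide (y), 80 mm high. Origin: centre of its underside; x points to its back (away from the robot). Four open-topped bays in a row, centres at x=13 mm, y=-108, -54, 0, 54 mm (bays 1 to 4), inside 38 mm (x) by 44 mm (y), rims at z=80 mm. Some bays are empty. Front wall of the bays: outer face at x=-10 mm. Plunger at x=11, y=105 mm.
- deck (a point): Point on top of the dispenser's low front deck, at its x=-17, y=0, z=10 mm (axes as the dispenser's): the middle of the 14 mm gap between the bays' front wall and the collars of the spring bars. Per bay, at its y, a steel spring bar lies along x, axis at z=28 mm: an 8 mm rod with a collar (disc 26 mm across, 6 mm thick). A guide rail, 44 mm high at x=-58 to -50 mm, carries their front ends.
- bar1 (a joint): Spring bar of bay 1: how far it is pushed to the front, m. 0 = home, stop at 0.017; 2 N starts it, 4.6 N at 0.013; springs back. Home, its nose holds the cassette down by the eye in its foot; past about 0.012 the cassette pops up 30 mm by itself and stays up when the bar springs back. To push it: lower the fork into the gap behind the collar, a prong either side of the rod, and draw it to the front.
- bar2 (a joint): Spring bar of bay 2, just like bar1.
- bar3 (a joint): Spring bar of bay 3, just like bar1.
- bar4 (a joint): Spring bar of bay 4, just like bar1.
- cassette1_mid (a point): Loose white cassette of bay 1 (None: absent), 34 mm (x) by 40 mm (y) by 70 mm high, 40 to 85 g. This point: its centre. Locked, the centre is 51 mm above the dispenser's underside, its top 6 mm above the rims; popped up, the centre is about 81 mm up, the top 36 mm above the rims: grip it across its x faces and draw it straight up (34 mm of it is still in the bay).
- cassette2_mid (a point): Loose white cassette of bay 2 (None: absent), just like cassette1; its centre.
- cassette3_mid (a point): Loose white cassette of bay 3 (None: absent), just like cassette1; its centre.
- cassette4_mid (a point): Loose white cassette of bay 4 (None: absent), just like cassette1; its centre.
- plunger (a joint): Reset plunger of the dispenser: how far it is pressed down, m. 0 = up, 0.016 = its stop. Spring: about 2 N to start, 7 N at the stop; comes up again when let go.
- plunger_top (a point): Centre of the top of the plunger's round grey head (42 mm in diameter), 112 mm above the dispenser's underside when up.
- tray_in (a point): Centre of the inner floor of the fixed open aluminium tray, inside 100 mm (x) by 190 mm (y); its rim is 25 mm above this floor, walls 5 mm.
- mat_top (a point): Centre of the top of the fixed flat cork mat, 180 mm (x) by 120 mm (y), 4 mm thick, on which the fork key stands at the start.
- key_grip (a point): The loose fork key, about 110 g: a level black handle, 18 mm wide and high, 130 mm long along x; this point, to grip it at, is on the handle's axis (half-way up) above the centre of mass, 47 mm above what the key stands on. It stands like a bridge on a heel with a foot bar 90 mm wide (y), 55 mm behind this point, and on two steel prongs 80 mm in front of it.
- key_fork (a point): The point midway between the two prong tips of the fork key, 80 mm in front of (its +x) and 47 mm below key_grip. The prongs are 6 mm square, point down, and have a 14 mm gap between them (across the key's y). The handle's underside is 38 mm above the tips.
- magnifier: Bystander: round glass magnifier lying flat, lens 86 mm across, 92 mm black handle towards its -x; origin under the lens.
- ring_cone: Bystander: white ceramic ring cone, 76 mm across at the foot, 87 mm high; origin under its centre.
- comb: Bystander: red acrylic comb lying flat, 180 mm (x) by 40 mm; origin under its middle.
- hair_clip: Bystander: stainless hair clip, 85 mm (x) by 16 mm by 12 mm; origin under its middle.
- tumbler: Bystander: ceramic tumbler, 72 mm across, 95 mm high; origin under its centre.
- pill_bottle: Bystander: amber pill bottle, 52 mm across, 85 mm high; origin under its centre.
There are look-alikes about, which are no part of the job. Leave any brown look-alike of the part that bears cassette2_mid alone. What is shaped like the part that bears cassette4_mid but turquoise is not meant.

How it is judged:
By the outcome, as a careful person would: the job done as asked, in the order asked, and still so for the second after the job is handed in, with the robot touching nothing.
Of cassette1, cassette2, cassette3, cassette4 only 3 to 4 are there at a start; the rules pass over those that are not, and their reading is None.
At some moment in a run one of key may be knocked a few centimetres aside while the robot is not near it.
It also fails if it takes over 210 s, if anything falls off the work surface, if the arm or the gripper's body presses on something with over 40 N, if the wrist force passes 120 N, or if a joint passes its speed limit or range.

ROBOT

A 6-joint arm with a two-finger parallel gripper is mounted at the origin on the work surface. World frame = base frame: x ahead of the robot, y to its left, z up, the work surface at z = 0. Lengths are in m, angles in degrees, forces in N, time in s.
With the tool pointing down it reaches from about 0.3 to 0.75 m from the base axis. Payload 8.5 kg.
Tool frame: the origin (TCP) lies at the very end of the fingers, on their centre line; the grasp point (between the pads) lies 19 mm behind it (env.tcp_to_grasp is the distance from the TCP to the grasp point, in m); z points along the fingers, y is the line along which they close (so a half turn about z gives the same grasp; the last joint's range is limited). The gripper opens to 85 mm and grips with 20 to 120 N. Pads are 22 mm wide; open, the fingers measure 114 mm over their backs; the gripper's body (76 mm by 85 mm) begins 54 mm behind the grasp point. The pads swing forward as they close: fully open they stand 13 mm farther back than shut.
Start: joints at [59.112, 21.807, 74.336, -0, 83.858, -12.336], TCP at [0.175, 0.521, 0.231] pointing down, gripper open.
Joint ranges: [-178.18, 178.18], [-50.72, 133.34], [12.68, 142.11], [-81.47, 261.47], [9.98, 163.14], [-165.26, 165.26]. Speed limits (degrees/s): [136.94, 136.94, 180, 180, 180, 180].

INTERFACE

Orientations are given as a 3x3 rotation matrix whose columns are the frame's x, y, z axes.
In Python, from rig import status, get_image, env gives the robot as it stands.
- The arm moves only by the shell command python3 -m handwheel 'ROWS' [FORCE]. ROWS is text: rows parted by semicolons, each of 7 numbers parted by spaces: the shift along the world's x, y, z in cm, then the turn, a rotation vector about the world's x, y, z in degrees, then the opening, from 0 (shut) to 1 (fully open). In form: dx dy dz wx wy wz gripper; .... A call has 1 to 8 rows; each row is the pose to reach, as a shift and turn from the pose commanded when the call began; what a row does not reach only later rows make up. A row lasts 1/12 s, in which the tool goes at most 41.7 mm and 7.16 degrees, less where a joint would pass 70% of its speed; a pose out of reach is approached as far as the arm can. A call with a gripper value outside its range is refused whole. The fingers move at their own pace and stop on an object; FORCE is the grip in N (left out, the last holds). Time passes only in rows, so rows that repeat a pose let the fingers close. It gives the time, the measured TCP pose, the force, the opening and the grip force at its end, in the units of the state.
- status.observe(): the state, without advancing time (a new reading comes with each control period).
- get_image(name): name is "scene" or "top" or "wrist"; returns a dict with "color" (480x640x3 uint8, red, green, blue), "vertical_fov" (degrees; the focal length in pixels is half the picture's height over the tangent of half this angle, whatever the lens; pixels are square), "cx", "cy" (the principal point, pixels), "xyz" and "orientation" of the camera in the world. Camera axes: x right, y down, z forward; pixel columns grow to the right and rows downward; lengths in m; the calibration is good to about 2 mm. A picture is of the moment at which its call begins. There is no depth.
- env.close_job(): hands the job in; it is judged then, once.
The state is a dict: "time_s": time; "q": joint angles; "qvel": joint speeds; "joint_efforts": joint torques, N m; "position": TCP position; "tool_rot": TCP orientation; "ft_force": force on the tool from outside, world axes, zero at the start; "wrist_torque": the same for the moment, N m; "grip_width": finger opening in m; "gripper_force": force on a finger pad.
Only numpy, scipy, OpenCV 4.12 (cv2) and the standard library are available. Lean on these libraries where they do the work, as an engineer would, in place of code of your own. Each camera call takes 0.05 s, during which the arm holds its last target. There are 200 camera calls.

## Working session

There is one attempt and no reset: what is moved stays moved. The work goes in short steps, Python scripts to look and compute and a shell command to move; the robot and the scene stay as the last step left them, time stands still between calls to the robot, and variables do not carry over. Pictures are saved under pics/ and viewed, at most 14 in all, crops included, and the job is handed in when it is done.

```bash
ls; mkdir -p pics; cat > h.py <<'E'
import numpy as np, cv2
from rig import status,get_image,env
def shot(n,f=None):
    d=get_image(n)
    if f: cv2.imwrite(f,cv2.cvtColor(d["color"],cv2.COLOR_RGB2BGR))
    return d
def K(d):
    return 240/np.tan(np.radians(d["vertical_fov"])/2)
def ray(d,u,v):
    f=K(d); r=np.array([(u-d["cx"])/f,(v-d["cy"])/f,1.]); return np.array(d["orientation"])@r
def onz(d,u,v,z):
    r=ray(d,u,v); p=np.array(d["xyz"]); return p+r*(z-p[2])/r[2]
def proj(d,P):
    c=np.array(d["orientation"]).T@(np.array(P)-np.array(d["xyz"])); f=K(d); return c[0]/c[2]*f+d["cx"],c[1]/c[2]*f+d["cy"]
E
python3 - <<'E'
from h import *
for n in("top","scene","wrist"):
    d=shot(n,f"pics/{n}0.png"); print(n,np.round(d["xyz"],3),np.round(d["orientation"],3).tolist(),d["vertical_fov"],d["cx"],d["cy"])
s=status.observe();print(s["position"],np.round(s["tool_rot"],3).tolist(),s["ft_force"],s["grip_width"],s["time_s"])
E
```

```text
pics
top [0.456 0.03  1.177] [[0.017, -0.987, 0.157], [-1.0, -0.017, -0.001], [0.004, -0.157, -0.988]] 55.22629376134473 324.7196003478525 239.56497277888647
scene [ 1.139 -0.712  0.903] [[0.802, 0.421, -0.425], [0.597, -0.538, 0.595], [0.022, -0.731, -0.682]] 46.4952337933351 316.58879144137074 236.6423740840157
wrist [0.1   0.547 0.373] [[0.317, 0.902, 0.292], [0.949, -0.301, -0.098], [-0.0, 0.308, -0.951]] 60.82296321175568 319.1402311201719 236.05839256894566
[0.17488836 0.52122531 0.23086303] [[-0.948, 0.318, -0.001], [0.318, 0.948, -0.001], [0.0, -0.001, -1.0]] [0.26911234 0.40525372 0.35589145] 0.0855145221404934 0.15
```

View pics/top0.png

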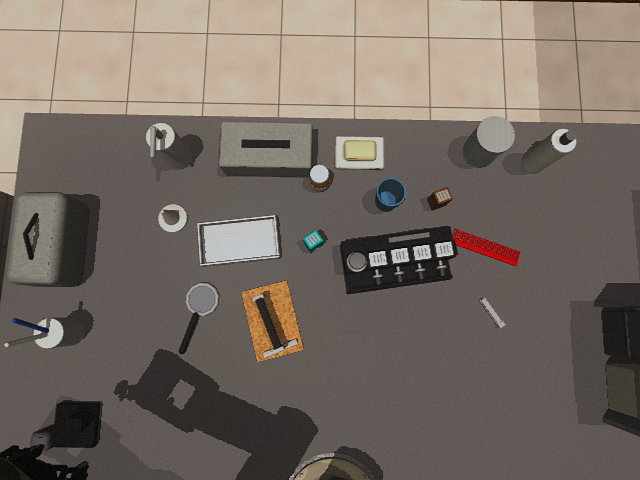

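View pics/scene0.png

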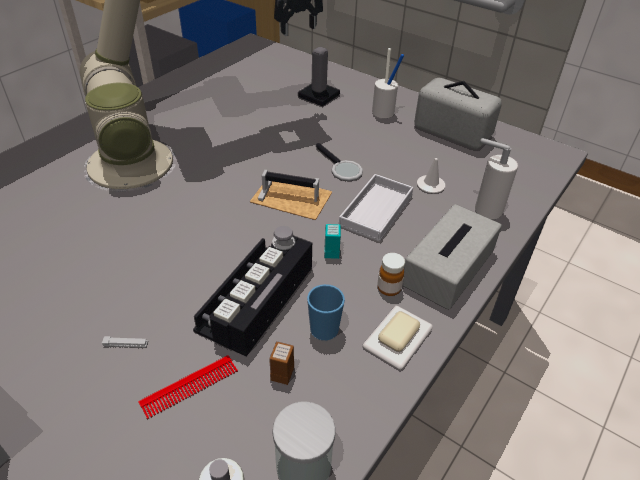

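The top view shows four white cassettes at (378,257), (400,255), (422,252) and (444,249), and the plunger at (357,261). The key is on the mat at (270,322) and the tray at (239,240). The look-alikes are turquoise at (314,240) and brown at (440,198), standing loose on the ledge. The four white ones in the dispenser's bays fit the description. I'll confirm that in an enlarged crop.

```bash
python3 - <<'E'
import cv2
a=cv2.imread("pics/top0.png")
b=cv2.resize(a[215:365,235:465],None,fx=3.45,fy=3.45,interpolation=cv2.INTER_CUBIC)
cv2.imwrite("pics/crop1.png",b)
E
```

```text
(no output)
```

View pics/crop1.png

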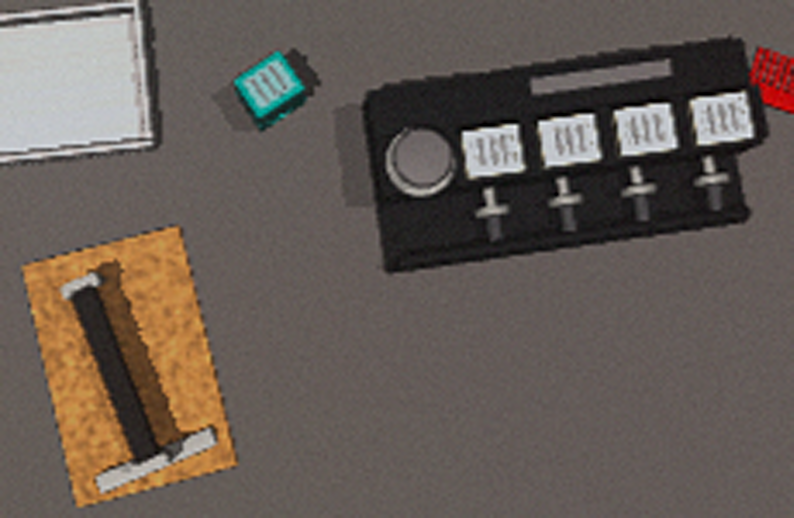

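The crop confirms four white cassettes in the bays, with the turquoise piece standing outside. Next I'll measure.

```bash
cat > m.py <<'E'
from h import *
def blobs(mask,amin,amax=1e9):
    n,l,s,c=cv2.connectedComponentsWithStats(mask.astype(np.uint8)); 
    return [((l==i),s[i],c[i]) for i in range(1,n) if amin<=s[i][4]<=amax]
def rect(m):
    cs,_=cv2.findContours(m.astype(np.uint8),0,1); return cv2.minAreaRect(max(cs,key=cv2.contourArea))
E
python3 - <<'E'
from m import *
d=shot("top"); im=d["color"].astype(int); R,G,B=im[...,0],im[...,1],im[...,2]
sub=np.zeros(R.shape,bool); sub[225:280,368:458]=1
w=(im.min(2)>150)&sub
w=cv2.morphologyEx(w.astype(np.uint8),cv2.MORPH_CLOSE,np.ones((5,5)))>0
P=[]
for m,s,c in blobs(w,80):
    r=rect(m); p=onz(d,*r[0],.086); P.append(p); print("cas",np.round(r[0],1),r[1],s[4],np.round(p,4))
P=np.array(sorted(P,key=lambda p:p[1])); e=P[-1]-P[0]; print("spacing",np.linalg.norm(np.diff(P,axis=0),axis=1)); yaw=np.degrees(np.arctan2(-e[0],e[1])); print("yaw",yaw)
ya=np.radians(yaw); X=np.array([np.cos(ya),np.sin(ya),0]);Y=np.array([-np.sin(ya),np.cos(ya),0])
O=P.mean(0)-.013*X+.027*Y; O[2]=0; print("O",O)
print("bays",[np.round(O+.013*X+y*Y,4).tolist() for y in(-.108,-.054,0,.054)]); 
pl=O+.011*X+.105*Y+[0,0,.112]; print("plunger",pl,"px",proj(d,pl), "collar px",[np.round(proj(d,O-.027*X+y*Y+[0,0,.035]),1).tolist() for y in(-.108,-.054,0,.054)])
# corners of dispenser base front
print("front L corner px",proj(d,O-.063*X+.135*Y), "back R top",proj(d,O+.063*X-.135*Y+[0,0,.08]))
# mat
o=(R>120)&(R-B>60)&(G>50); o[:,:230]=0;o[:,310:]=0;o[:275]=0;o[370:]=0
for m,s,c in blobs(cv2.morphologyEx(o.astype(np.uint8),cv2.MORPH_OPEN,np.ones((3,3)))>0,300): 
    ys,xs=np.nonzero(m)
    mm=o.astype(np.uint8); break
ys,xs=np.nonzero(o); r=cv2.minAreaRect(np.c_[xs,ys].astype(np.float32)); bp=[onz(d,u,v,.004) for u,v in cv2.boxPoints(r)]
print("mat",r,np.round(bp,3).tolist(),np.mean(bp,0))
# handle: black inside the mat hull
hull=np.zeros(R.shape,np.uint8); cv2.fillPoly(hull,[cv2.boxPoints(r).astype(int)],1)
k=(im.max(2)<45)&(hull>0)
for m,s,c in blobs(k,60):
    r=rect(m); q=cv2.boxPoints(r); q=np.array([onz(d,u,v,.060) for u,v in q]); print("handle",r,s[4],np.round(q,4).tolist(),q.mean(0))
st=(im.min(2)>130)&(im.max(2)-im.min(2)<40)&(hull>0)
for m,s,c in blobs(st,8): 
    print("steel",s,c,np.round(onz(d,*c,.012),4),np.round(onz(d,*c,.056),4), rect(m))
t=(im.min(2)>150); t[:,:190]=0;t[:,285:]=0;t[:205]=0;t[275:]=0
for m,s,c in blobs(t,300):
    r=rect(m); q=np.array([onz(d,u,v,.02) for u,v in cv2.boxPoints(r)]); print("tray",r,np.round(q,3).tolist(),q.mean(0))
E
```

```text
cas [444.7 254.1] (24.331050872802734, 15.782301902770996) 230 [ 0.5999 -0.2595  0.086 ]
cas [422.6 257.2] (24.514516830444336, 15.689291000366211) 233 [ 0.5914 -0.2064  0.086 ]
cas [400.3 260.5] (24.49544906616211, 15.617902755737305) 233 [ 0.5824 -0.1529  0.086 ]
cas [378.1 263.7] (24.49544906616211, 15.782301902770996) 235 [ 0.5738 -0.0997  0.086 ]
spacing [0.05370387 0.05427168 0.05387662]
yaw 9.276442318541488
O [ 0.56967062 -0.1550996   0.        ]
bays [[0.5999, -0.2596, 0.0], [0.5912, -0.2063, 0.0], [0.5825, -0.153, 0.0], [0.5738, -0.0997, 0.0]]
plunger [ 0.56360097 -0.0496996   0.112     ] px (np.float64(357.97836250824633), np.float64(266.5295307350063)) collar px [[442.3, 272.4], [421.0, 275.5], [399.7, 278.6], [378.3, 281.7]]
front L corner px (np.float64(347.5459429670772), np.float64(301.2692099084747)) back R top (np.float64(451.18709966884325), np.float64(232.54909692924682))
mat ((271.59857177734375, 320.8539733886719), (72.03466796875, 47.912532806396484), 76.29303741455078) [[0.505, 0.242, 0.004], [0.536, 0.125, 0.004], [0.363, 0.077, 0.004], [0.333, 0.192, 0.004]]
[... 411 characters left out ...]
55078125), (3.1601109504699707, 10.18257999420166), 69.44395446777344)
steel [285 339  12  10  49] [291.3877551  343.24489796] [0.3798 0.1071 0.012 ] [0.3827 0.1041 0.056 ] ((290.0862121582031, 343.53448486328125), (4.727032661437988, 12.86803150177002), 66.80140686035156)
steel [263 347  21  11  86] [271.93023256 351.69767442] [0.3585 0.1546 0.012 ] [0.3622 0.1499 0.056 ] ((272.6120910644531, 351.0948486328125), (4.595726013183594, 20.746417999267578), 66.80140686035156)
tray ((237.22604370117188, 239.89727783203125), (42.1356315612793, 79.08935546875), 83.9909896850586) [[0.677, 0.361, 0.02], [0.703, 0.16, 0.02], [0.594, 0.145, 0.02], [0.57, 0.343, 0.02]] [0.6361099  0.25190875 0.02      ]
```

```bash
python3 -m handwheel '4 -6 0 0 0 7 1; 8 -12 0 0 0 14 1; 11 -17 0 0 0 21 1; 14 -21 0 0 0 28 1; 17 -25 0 0 0 35 1; 19 -28 0 0 0 42 1; 19 -28 0 0 0 43.5 1; 19 -28 0 0 0 43.5 1' 
python3 -m handwheel '2 -3 0 0 0 0 1; 4 -6 0 0 0 0 1; 5.3 -8.5 0 0 0 0 1; 5.3 -8.5 -1 0 0 0 1; 5.3 -8.5 -1 0 0 0 1; 5.3 -8.5 -1 0 0 0 1'
python3 - <<'E'
from m import *
d=shot("wrist","pics/w1.png"); s=status.observe(); print(s["position"],np.round(s["tool_rot"],3).tolist())
t=shot("top"); im=t["color"].astype(int)
w=(im.min(2)>150); sub=np.zeros(w.shape,bool); sub[225:280,368:458]=1; w&=sub
w=cv2.morphologyEx(w.astype(np.uint8),cv2.MORPH_CLOSE,np.ones((3,3)));w=cv2.morphologyEx(w,cv2.MORPH_OPEN,np.ones((8,8)))>0
P=[]
for m,s_,c in blobs(w,80):
    r=rect(m); P.append(onz(t,*r[0],.086)); print("cas",np.round(r[0],1),np.round(r[1],1),np.round(P[-1],4))
P=np.array(sorted(P,key=lambda p:p[1])); e=P[-1]-P[0]; ya=np.arctan2(-e[0],e[1]); print("yaw",np.degrees(ya),np.linalg.norm(e))
X=np.array([np.cos(ya),np.sin(ya),0]);Y=np.array([-np.sin(ya),np.cos(ya),0])
O=P.mean(0)-.013*X+.027*Y; O[2]=0; print("O",O)
print("px plunger",proj(t,O+.011*X+.105*Y+[0,0,.112]),"collar4",proj(t,O-.027*X+.054*Y+[0,0,.038]),"front L",proj(t,O-.063*X+.135*Y))
E
```

```text
time_s: 0.87
position: [0.3435, 0.2723, 0.2314]
tool_rot: [[-0.904, -0.427, 0.0], [-0.427, 0.904, 0.0], [-0.0, 0.0, -1.0]]
ft_force: [1.0, -0.1, 0.1]
grip_width: 0.0855
gripper_force: 0.0
time_s: 1.37
position: [0.3958, 0.1886, 0.2212]
tool_rot: [[-0.907, -0.421, -0.001], [-0.421, 0.907, -0.0], [0.001, 0.0, -1.0]]
ft_force: [-0.3, -0.4, -0.4]
grip_width: 0.0857
gripper_force: 0.0
[0.39581546 0.18901721 0.22150753] [[-0.906, -0.422, -0.0], [-0.422, 0.906, 0.0], [0.0, 0.0, -1.0]]
cas [445. 250.] [12. 14.] [ 0.6097 -0.2605  0.086 ]
cas [422.5 253. ] [12. 15.] [ 0.6015 -0.2063  0.086 ]
cas [400.5 256. ] [12. 15.] [ 0.5933 -0.1534  0.086 ]
cas [378.5 259.5] [13. 15.] [ 0.5839 -0.1007  0.086 ]
yaw 9.148473367707764 0.16189105725846553
O [ 0.57997682 -0.15562734  0.        ]
px plunger (np.float64(358.22411831755113), np.float64(262.0312880694972)) collar4 (np.float64(378.605191988054), np.float64(277.45048056775926)) front L (np.float64(347.717725769575), np.float64(297.0833162237239))
```

View pics/w1.png

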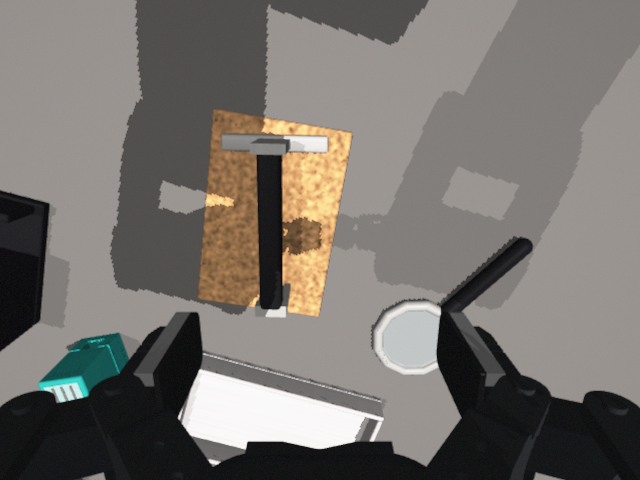

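The key's heel is at (268,143) and its prong end at (272,310), over the mat, with the turquoise look-alike at (85,370) off to the side. Next I'll work out the grip point.

```bash
python3 - <<'E'
from m import *
d=shot("wrist"); im=d["color"].astype(int)
pts=[]
for v in range(170,281,5):
    row=np.nonzero(im[v,235:300].max(1)<40)[0]
    if len(row)>10:
        # longest run start
        runs=np.split(row,np.nonzero(np.diff(row)>1)[0]+1); r=max(runs,key=len); a=onz(d,235+r[0],v,.06); b=onz(d,235+r[-1]+1,v,.06); pts.append([(a+b)/2,np.linalg.norm(b-a)])
c=np.array([p[0][:2] for p in pts]); w=[p[1] for p in pts]; print("width",np.round(w[::4],4))
k=np.linalg.svd(c-c.mean(0))[2][0]; k*=np.sign(k[0]); print("yaw",np.degrees(np.arctan2(k[1],k[0])),c.mean(0))
for nm,u,v,z in [("footL",222,143,.012),("footR",328,145,.012),("heel mid",270,152,.06),("fork near edge top",273,306,.06),("fork tips",274,316,.004),("handle end",270,306,.060)]:
    p=onz(d,u,v,z); print(nm,np.round(p,4),"along",round((p[:2]-c.mean(0))@k,4),"across",round(np.cross(k,p[:2]-c.mean(0)).item(),4))
E
```

```text
width [0.0178 0.0181 0.0176 0.0179 0.0174 0.0177]
yaw 23.263293750791576 [0.42231431 0.15997927]
footL [0.3877 0.0959 0.012 ] along -0.0571 across -0.0452
footR [0.3513 0.1775 0.012 ] along -0.0583 across 0.0441
heel mid [0.3702 0.1383 0.06  ] along -0.0565 across 0.0007
fork near edge top [0.4848 0.1896 0.06  ] along 0.0691 across 0.0025
fork tips [0.5241 0.2009 0.004 ] along 0.1097 across -0.0026
handle end [0.4858 0.1873 0.06  ] along 0.0692 across 0.0<stdin>:12: DeprecationWarning: Arrays of 2-dimensional vectors are deprecated. Use arrays of 3-dimensional vectors instead. (deprecated in NumPy 2.0)
```

```bash
python3 - <<'E'
import cv2
a=cv2.imread("pics/w1.png")
cv2.imwrite("pics/crop2.png",cv2.resize(a[105:325,195:360],None,fx=2.7,fy=2.7,interpolation=cv2.INTER_CUBIC))
E
```

```text
(no output)
```

View pics/crop2.png

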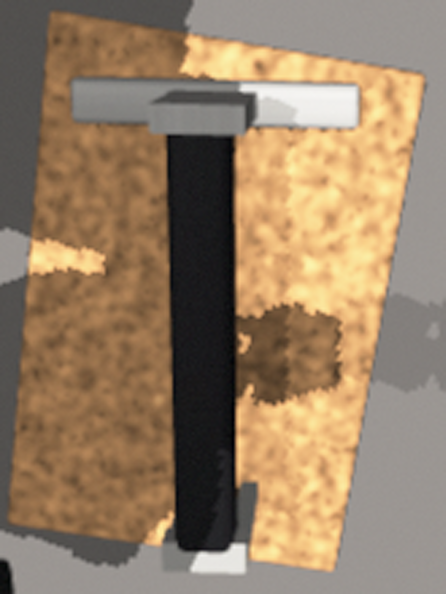

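```bash
python3 -m handwheel '2.28 -3.06 -1 0 0 -1.7 1; 2.28 -3.06 -5 0 0 -1.7 1; 2.28 -3.06 -9 0 0 -1.7 1; 2.28 -3.06 -13 0 0 -1.7 1; 2.28 -3.06 -16 0 0 -1.7 1; 2.28 -3.06 -18.0 0 0 -1.7 1;2.28 -3.06 -18.95 0 0 -1.7 1;2.28 -3.06 -18.95 0 0 -1.7 1' 
python3 -m handwheel '0 0 0 0 0 0 .3; 0 0 0 0 0 0 .1; 0 0 0 0 0 0 .1;0 0 0 0 0 0 .1;0 0 0 0 0 0 .1;0 0 0 0 0 0 .1;0 0 0 0 0 0 .1;0 0 0 0 0 0 .1' 60
```

```text
time_s: 2.18
position: [0.4179, 0.1586, 0.0303]
tool_rot: [[-0.918, -0.396, -0.004], [-0.396, 0.918, -0.0], [0.003, 0.001, -1.0]]
ft_force: [-0.2, -0.2, 0.5]
grip_width: 0.0854
gripper_force: 0.0
time_s: 2.85
position: [0.4193, 0.1581, 0.0325]
tool_rot: [[-0.919, -0.395, 0.001], [-0.395, 0.919, 0.0], [-0.001, -0.001, -1.0]]
ft_force: [-0.2, 0.4, 5.7]
grip_width: 0.0175
gripper_force: 58.6
```

```bash
python3 -m handwheel '0 0 3 0 0 0 .1; 0 0 7 0 0 0 .1;0 0 11 0 0 0 .1;0 0 14 0 0 0 .1;0 0 14 0 0 0 .1; 0 0 14 0 0 0 .1' 
python3 -m handwheel '1 -3.5 0 0 0 -5 .1;2 -7.5 0 0 0 -10 .1; 3 -11.5 0 0 0 -14.1 .1; 4 -15.5 0 0 0 -14.1 .1; 5 -19.5 0 0 0 -14.1 .1; 5.6 -23.5 0 0 0 -14.1 .1; 5.6 -27 0 0 0 -14.1 .1; 5.6 -27.6 0 0 0 -14.1 .1'
python3 -m handwheel '0 0 0 0 0 0 .1;0 0 0 0 0 0 .1;0 0 0 0 0 0 .1'
python3 - <<'E'
from m import *
d=shot("wrist","pics/w2.png"); shot("scene","pics/s2.png")
a=cv2.imread("pics/s2.png")
cv2.imwrite("pics/s2c.png",cv2.resize(a[150:360,180:400],None,fx=2.7,fy=2.7,interpolation=cv2.INTER_CUBIC))
E
```

```text
time_s: 3.35
position: [0.4192, 0.1581, 0.1729]
tool_rot: [[-0.919, -0.395, 0.003], [-0.395, 0.919, 0.0], [-0.003, -0.001, -1.0]]
ft_force: [-0.2, -0.1, -2.3]
grip_width: 0.0168
gripper_force: 59.4
time_s: 4.02
position: [0.4746, -0.1225, 0.1698]
tool_rot: [[-0.988, -0.155, -0.003], [-0.155, 0.988, 0.0], [0.003, 0.001, -1.0]]
ft_force: [0.4, -0.6, -0.5]
grip_width: 0.017
gripper_force: 59.4
time_s: 4.27
position: [0.4745, -0.1166, 0.1711]
tool_rot: [[-0.987, -0.16, -0.002], [-0.16, 0.987, 0.001], [0.001, 0.001, -1.0]]
ft_force: [0.2, 0.4, -1.2]
grip_width: 0.0171
gripper_force: 59.4
```

View pics/w2.png

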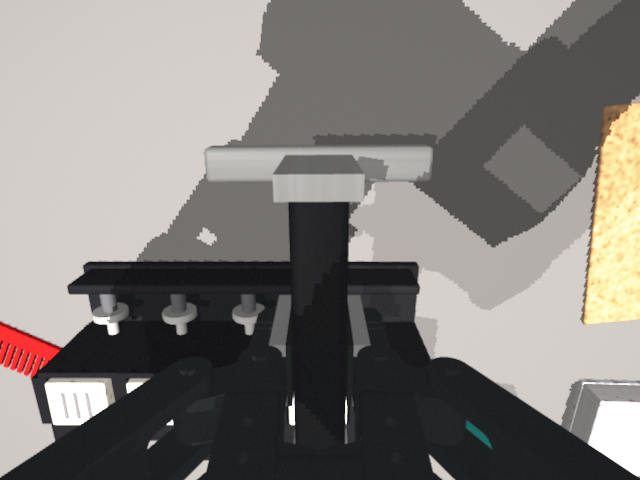

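View pics/s2c.png

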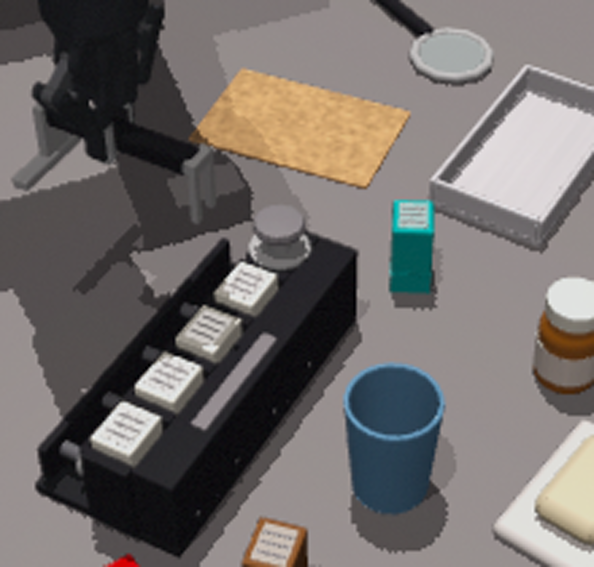

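The wrist view shows the heel at (320,165), collars 1–3 at (110,313), (180,313) and (248,313), and the fork hidden behind the fingers. In the scene crop the prong tips hang near (200,217), ahead of bay 4.

```bash
python3 - <<'E'
from m import *
d=shot("wrist"); s=status.observe(); p=np.array(s["position"]); R=np.array(s["tool_rot"]); print(p)
ya=np.radians(9.15);X=np.array([np.cos(ya),np.sin(ya),0]);Y=np.array([-np.sin(ya),np.cos(ya),0])
O=np.array([.5800,-.1556,0])
L=lambda q:np.round([(q-O)@X,(q-O)@Y],4)
for u,v in [(110,313),(180,313),(248,313)]: print("collar px center (disc ~z.028..035)",L(onz(d,u,v,.028)),L(onz(d,u,v,.041)))
for i,y in enumerate((-.108,-.054,0)): print("pred collar axis",np.round(proj(d,O-.027*X+y*Y+[0,0,.028]),1),"top",np.round(proj(d,O-.024*X+y*Y+[0,0,.041]),1))
print("pred cas1 near edge top",np.round([proj(d,O+(.013-.017)*X+(-.108+a)*Y+[0,0,.086]) for a in(-.02,.02)],1))
print("rail front-left top corner",np.round(proj(d,O-.058*X-.135*Y+[0,0,.044]),1),np.round(proj(d,O-.058*X+.135*Y+[0,0,.044]),1))
kx=-R[:,0];ky=R[:,1]
G=p+R[:,2]*(-.019)
for u,v in [(206,181),(432,181)]: # foot front top edge? 
  for z in (p[2]-.028,p[2]-.018):
    q=onz(d,u,v,z)-p; print("foot",round(q@kx,4),round(q@ky,4))
sc=shot("scene"); 
for dx in(.077,.080,.083): print("pred tips scene",[np.round(proj(sc,p+dx*kx+a*ky+[0,0,-.028]),1).tolist() for a in(-.010,0,.010)])
a=cv2.cvtColor(sc["color"],cv2.COLOR_RGB2BGR); cv2.imwrite("pics/s3c.png",cv2.resize(a[190:250,220:300],None,fx=8,fy=8,interpolation=cv2.INTER_CUBIC))
E
```

```text
[ 0.47483945 -0.11672432  0.17175901]
collar px center (disc ~z.028..035) [-0.0202 -0.1071] [-0.0274 -0.0997]
collar px center (disc ~z.028..035) [-0.0204 -0.0524] [-0.0275 -0.0475]
collar px center (disc ~z.028..035) [-0.0206  0.0008] [-0.0277  0.0033]
pred collar axis [107.5 305.2] top [ 99.6 317. ]
pred collar axis [177.1 305.4] top [171.7 317.2]
pred collar axis [246.6 305.6] top [243.8 317.3]
pred cas1 near edge top [[ 39.3 377.8]
 [100.1 377.9]]
rail front-left top corner [ 52.  276.7] [428.8 277.7]
foot -0.048 -0.0465
foot -0.0499 -0.0437
foot -0.0482 0.0482
foot -0.05 0.0454
pred tips scene [[252.1, 229.9], [254.8, 226.9], [257.4, 224.1]]
pred tips scene [[253.4, 230.4], [256.1, 227.4], [258.7, 224.5]]
pred tips scene [[254.7, 230.8], [257.3, 227.9], [259.9, 225.0]]
```

View pics/s3c.png

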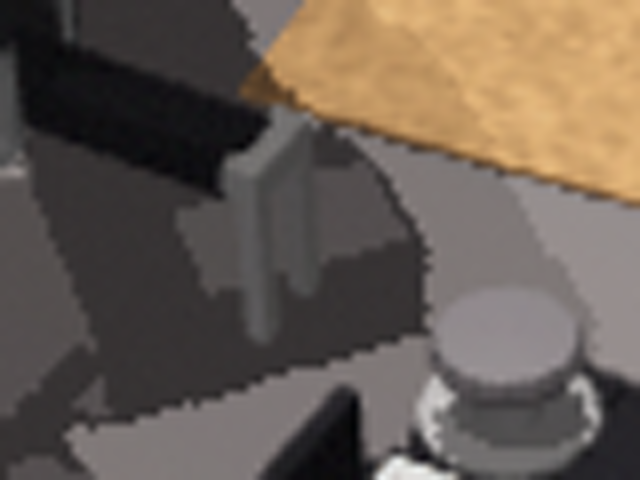

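```bash
python3 - <<'E'
from m import *
d=shot("wrist"); im=d["color"].astype(int); cv2.imwrite("pics/w3.png",cv2.cvtColor(d["color"],cv2.COLOR_RGB2BGR))
ya=np.radians(9.15);X=np.array([np.cos(ya),np.sin(ya),0]);Y=np.array([-np.sin(ya),np.cos(ya),0]);O=np.array([.5800,-.1556,0])
L=lambda q:np.round([(q-O)@X,(q-O)@Y],4).tolist()
w=(im.min(2)>130);w[:, 290:]=0;w[:290]=0; w[:, :80]=w[:, :80]&(np.arange(480)[:,None]>355) if 0 else w[:, :80]
for m,s,c in blobs(w,60):
    print(s,np.round(c,1))
    if s[1]>350: 
        print(" cas corners z.086",[L(onz(d,u,v,.086)) for u,v in ((s[0],s[1]),(s[0]+s[2],s[1]),(s[0],s[1]+s[3]),(s[0]+s[2],s[1]+s[3]))])
# column profile through collar2 and rail
print("gray col 179 rows 255..350", im[255:350:2,179].mean(1).astype(int).tolist())
print("gray row 285 (rail) cols 50..110", im[285,50:110:2].mean(1).astype(int).tolist())
t=shot("top"); T=t["color"].astype(int)
g=(T.min(2)>95); g[:, :365]=0; g[:,460:]=0; g[:266]=0; g[285:]=0
for m,s,c in blobs(g,5,80): print("top collar",s,np.round(c,1),L(onz(t,*c,.038)))
E
```

```text
[   0  290  120   56 4209] [ 51.5 312.8]
[102 293  11  19 176] [107.3 302. ]
[234 313  23  21 220] [246.6 321.4]
[164 314  26  20 240] [178.  321.3]
[   0  361   57  117 4099] [ 20.3 419.3]
 cas corners z.086 [[-0.0165, -0.1516], [-0.0166, -0.1145], [0.0826, -0.1752], [0.0825, -0.1338]]
[  46  377   70   47 2665] [ 78.8 397.5]
 cas corners z.086 [[-0.0043, -0.1242], [-0.0044, -0.078], [0.0341, -0.132], [0.0339, -0.0838]]
[127 377  24  16 206] [135.7 382.6]
 cas corners z.086 [[-0.0044, -0.0708], [-0.0045, -0.0549], [0.0083, -0.0726], [0.0082, -0.0565]]
[184 458  25  22 221] [198.6 470.4]
 cas corners z.086 [[0.0637, -0.0399], [0.0637, -0.0221], [0.0841, -0.0419], [0.0841, -0.0238]]
gray col 179 rows 255..350 [113, 114, 97, 19, 25, 31, 25, 20, 22, 22, 22, 20, 22, 23, 24, 33, 35, 35, 32, 71, 85, 85, 86, 87, 87, 87, 86, 85, 93, 100, 103, 167, 166, 164, 170, 174, 173, 171, 170, 113, 24, 20, 22, 19, 21, 21, 22, 22]
gray row 285 (rail) cols 50..110 [207, 206, 206, 206, 206, 206, 206, 205, 206, 175, 53, 54, 52, 53, 54, 54, 54, 56, 56, 55, 55, 54, 54, 54, 54, 55, 54, 55, 56, 54]
top collar [441 266   5   2   8] [442.6 266.4] [-0.0224, -0.1086]
top collar [374 270   5   8  22] [376.2 273.7] [-0.0169, 0.0584]
top collar [400 278  17   7  71] [406.6 281.9] [-0.0479, -0.0129]
```

```bash
python3 - <<'E'
from m import *
d=shot("wrist"); im=d["color"].astype(int)
ya=np.radians(9.15);X=np.array([np.cos(ya),np.sin(ya),0]);Y=np.array([-np.sin(ya),np.cos(ya),0]);O=np.array([.5800,-.1556,0])
L=lambda q:np.round([(q-O)@X,(q-O)@Y],4).tolist()
print("rod end wall",L(onz(d,178,333.5,.032)),"rail front edge top",L(onz(d,179,260,.044)))
for v in (318,328,331):
    r=im[v,90:290].min(1)>75; e=np.nonzero(np.diff(r.astype(int)))[0]+91; print(v,e.tolist(),[L(onz(d,u,v,.032))[1] for u in e])
a=cv2.imread("pics/w3.png"); cv2.imwrite("pics/w3c.png",cv2.resize(a[250:430,30:290],None,fx=3,fy=3,interpolation=cv2.INTER_CUBIC))
E
```

```text
rod end wall [-0.0042, -0.0554] rail front edge top [-0.0709, -0.0438]
318 [124, 165, 194, 234, 257, 274, 289] [-0.0958, -0.064, -0.0415, -0.0105, 0.0073, 0.0205, 0.0322]
328 [109, 121, 178, 189, 246, 254, 272, 288] [-0.1088, -0.0994, -0.0549, -0.0462, -0.0017, 0.0046, 0.0187, 0.0312]
331 [110, 121, 178, 188, 246, 254, 272, 287] [-0.1085, -0.0998, -0.0551, -0.0473, -0.0018, 0.0045, 0.0186, 0.0304]
```

View pics/w3c.png

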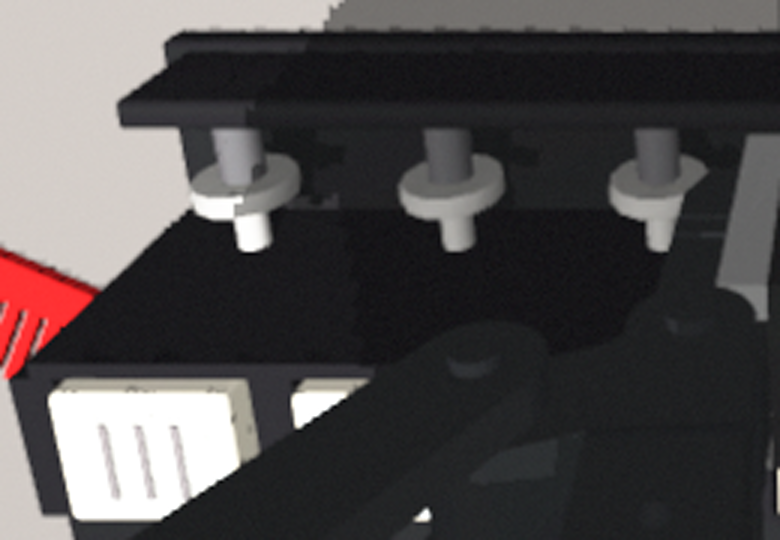

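The crop shows clean rods and collars 1 and 2, with the rods entering the wall at about (113,332) and (182,332). The wrist and top cameras disagree by about 4 mm, so I'll use the scene camera to settle it.

```bash
python3 - <<'E'
from m import *
d=shot("scene"); im=d["color"].astype(int)
ya=np.radians(9.15);X=np.array([np.cos(ya),np.sin(ya),0]);Y=np.array([-np.sin(ya),np.cos(ya),0]);O=np.array([.5800,-.1556,0])
L=lambda q:np.round([(q-O)@X*1e3,(q-O)@Y*1e3],1).tolist()
w=(im.min(2)>140);w[:, :205]=0;w[:,290:]=0;w[:240]=0;w[330:]=0
w=cv2.morphologyEx(w.astype(np.uint8),cv2.MORPH_CLOSE,np.ones((3,3)))>0
for m,s,c in blobs(w,80): print(s,np.round(c,1),L(onz(d,*c,.086)))
print("pred",[np.round(proj(d,O+.013*X+y*Y+[0,0,.086]),1).tolist() for y in(-.108,-.054,0,.054)])
# plunger head gray in scene
print("plunger scene pred",np.round(proj(d,O+.011*X+.105*Y+[0,0,.112]),1),"obs(273.5? crop 505/8+220=283.1, 338/8+190=232)", L(onz(d,283.2,231.8,.112)))
t=shot("top");T=t["color"].astype(int); g=(T.min(2)>110);g[:, :345]=0;g[:,368:]=0;g[:248]=0;g[275:]=0
for m,s,c in blobs(g,40): print("top plunger",s,np.round(c,1),L(onz(t,*c,.112)))
p=np.array(status.observe()["position"]); print("TCP",L(p),p)
E
```

```text
[262 247  20  17 208] [271.  254.7] [17.4, 51.6]
[246 264  23  17 189] [256.7 271.8] [17.4, -3.8]
[230 281  24  18 255] [241.9 289.6] [17.2, -57.7]
[252 280  26  28 124] [263.3 294.9] [60.7, -49.5]
[214 299  25  20 289] [226.  308.3] [16.8, -111.1]
[277 312  13  18 136] [284.8 323.1] [130.9, -88.8]
pred [[225.3, 306.4], [241.1, 287.5], [255.9, 269.9], [269.8, 253.3]]
plunger scene pred [281.1 229.2] obs(273.5? crop 505/8+220=283.1, 338/8+190=232) [19.0, 100.0]
top plunger [347 259  19  13  44] [354.  267.2] [0.4, 116.6]
TCP [-97.7, 54.1] [ 0.4749408  -0.11774505  0.17192264]
```

```bash
python3 -m handwheel '0.48 0.27 -3 0 0 0 .1;0.48 0.27 -6 0 0 0 .1;0.48 0.27 -8.4 0 0 0 .1;0.48 0.27 -8.4 0 0 0 .1;0.48 0.27 -8.4 0 0 0 .1;0.48 0.27 -8.4 0 0 0 .1' 
cat > low.py <<'E'
from m import *
d=shot("wrist","pics/wl.png"); im=d["color"].astype(int); s=status.observe(); p=np.array(s["position"])
ya=np.radians(9.15);X=np.array([np.cos(ya),np.sin(ya),0]);Y=np.array([-np.sin(ya),np.cos(ya),0]);O=np.array([.5800,-.1556,0])
L=lambda q:np.round([(q-O)@X*1e3,(q-O)@Y*1e3],1).tolist()
print("TCP",p,L(p),np.round(s["tool_rot"],3).tolist())
for i,y in enumerate((-.108,-.054,0)):
    print("bay",i+1,"pred rod end",np.round(proj(d,O-.010*X+y*Y+[0,0,.028]),0),"collar back top",np.round(proj(d,O-.024*X+y*Y+[0,0,.041]),0))
E
python3 low.py
```

```text
time_s: 5.22
position: [0.4805, -0.1156, 0.0892]
tool_rot: [[-0.987, -0.159, 0.002], [-0.159, 0.987, -0.001], [-0.002, -0.001, -1.0]]
ft_force: [0.3, -1.3, -0.3]
grip_width: 0.0168
gripper_force: 59.3
TCP [ 0.48056934 -0.11568945  0.08944246] [-91.8, 55.2] [[-0.987, -0.159, 0.003], [-0.159, 0.987, -0.001], [-0.002, -0.002, -1.0]]
bay 1 pred rod end [ 43. 387.] collar back top [ 23. 381.]
bay 2 pred rod end [134. 387.] collar back top [120. 382.]
bay 3 pred rod end [225. 387.] collar back top [218. 382.]
```

View pics/wl.png

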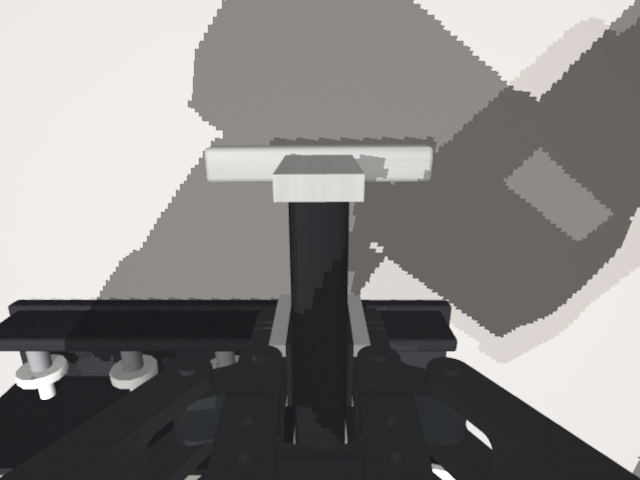

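The rod ends at (48,398) and about (137,396) lie about 5 mm farther in x and 3 mm in +y than the top-camera fix, in line with the shift I chose. I'll lower in steps and watch the force.

```bash
python3 -m handwheel '0 0.08 -1 0 0 0 .1;0 0.08 -2 0 0 0 .1;0 0.08 -2.3 0 0 0 .1;0 0.08 -2.3 0 0 0 .1;0 0.08 -2.3 0 0 0 .1' | grep -E "pos|ft"
python3 -m handwheel '0 0 -.4 0 0 0 .1;0 0 -.8 0 0 0 .1;0 0 -.8 0 0 0 .1;0 0 -.8 0 0 0 .1' | grep -E "pos|ft"
```

```text
position: [0.4802, -0.1147, 0.0658]
ft_force: [0.4, 0.1, 0.2]
position: [0.4797, -0.1144, 0.0567]
ft_force: [0.6, -0.2, -0.7]
```

```bash
python3 -m handwheel '0 0 -.4 0 0 0 .1;0 0 -.8 0 0 0 .1;0 0 -1.2 0 0 0 .1;0 0 -1.2 0 0 0 .1;0 0 -1.2 0 0 0 .1' | grep -E "pos|ft"
python3 -m handwheel '-.2 -.03 0 0 0 0 .1;-.4 -.06 0 0 0 0 .1;-.6 -.1 0 0 0 0 .1;-.6 -.1 0 0 0 0 .1;-.6 -.1 0 0 0 0 .1' | grep -E "pos|ft"
```

```text
position: [0.4796, -0.1144, 0.0445]
ft_force: [-0.6, -0.1, -2.0]
position: [0.4737, -0.1155, 0.045]
ft_force: [2.4, -0.2, -1.4]
```

```bash
python3 -m handwheel '-.3 -.05 0 0 0 0 .1;-.6 -.1 0 0 0 0 .1;-.9 -.15 0 0 0 0 .1;-1.1 -.18 0 0 0 0 .1;-1.1 -.18 0 0 0 0 .1;-1.1 -.18 0 0 0 0 .1' | grep -E "pos|ft"
python3 -m handwheel '-.2 -.03 0 0 0 0 .1;-.25 -.04 0 0 0 0 .1;-.25 -.04 0 0 0 0 .1;-.25 -.04 0 0 0 0 .1' | grep -E "pos|ft"
python3 - <<'E'
from m import *
d=shot("scene","pics/s4.png"); a=cv2.imread("pics/s4.png"); cv2.imwrite("pics/s4c.png",cv2.resize(a[190:340,190:330],None,fx=4,fy=4))
im=d["color"].astype(int)
w=(im.min(2)>140);w[:, :205]=0;w[:,290:]=0;w[:220]=0;w[330:]=0
for m,s,c in blobs(cv2.morphologyEx(w.astype(np.uint8),cv2.MORPH_CLOSE,np.ones((3,3)))>0,80): print(s,np.round(c,1))
E
```

```text
position: [0.4628, -0.1173, 0.045]
ft_force: [5.3, 1.8, -2.5]
position: [0.4607, -0.1178, 0.045]
ft_force: [6.6, 1.7, -3.0]
[261 237  23  17 232] [271.9 245. ]
[245 263  24  18 244] [256.7 271.6]
[230 280  24  19 262] [241.8 289.4]
[214 299  25  20 288] [226.  308.3]
[277 313  13  17 126] [284.7 323.6]
```

```bash
python3 -m handwheel '.5 .08 0 0 0 0 .1;1 .16 0 0 0 0 .1;1.5 .24 0 0 0 0 .1;1.83 .29 0 0 0 0 .1;1.83 .29 0 0 0 0 .1;1.83 .29 2 0 0 0 .1;1.83 .29 4 0 0 0 .1;1.83 .29 4 0 0 0 .1' | grep -E "pos|ft"
python3 -m handwheel '.43 -2.64 0 0 0 0 .1;.86 -5.28 0 0 0 0 .1;.86 -5.28 0 0 0 0 .1;.86 -5.28 0 0 0 0 .1' | grep -E "pos|ft"
python3 -m handwheel '0 0 -1 0 0 0 .1;0 0 -2.2 0 0 0 .1;0 0 -2.8 0 0 0 .1;0 0 -2.8 0 0 0 .1;0 0 -2.8 0 0 0 .1' | grep -E "pos|ft"
python3 - <<'E'
from m import *
d=shot("scene"); im=d["color"].astype(int)
w=(im.min(2)>140);w[:, :205]=0;w[:,290:]=0;w[:220]=0;w[330:]=0
for m,s,c in blobs(cv2.morphologyEx(w.astype(np.uint8),cv2.MORPH_CLOSE,np.ones((3,3)))>0,80): print(s,np.round(c,1))
E
```

```text
position: [0.4792, -0.1152, 0.0874]
ft_force: [1.0, -0.6, -0.6]
position: [0.4864, -0.1682, 0.0839]
ft_force: [-0.0, 0.3, -2.5]
position: [0.4867, -0.1672, 0.0566]
ft_force: [0.1, -1.9, -0.8]
[261 237  23  17 232] [271.9 245. ]
[248 263  21  18 224] [257.4 271.4]
[230 281  24  18 246] [241.9 289.8]
[214 299  25  20 289] [226.  308.3]
[277 312  13  18 135] [284.8 323.1]
```

```bash
python3 -m handwheel '0 0 -.4 0 0 0 .1;0 0 -.8 0 0 0 .1;0 0 -1.2 0 0 0 .1;0 0 -1.2 0 0 0 .1;0 0 -1.2 0 0 0 .1' | grep -E "pos|ft"
python3 -m handwheel '-.3 -.05 0 0 0 0 .1;-.6 -.1 0 0 0 0 .1;-.9 -.14 0 0 0 0 .1;-1.2 -.19 0 0 0 0 .1;-1.2 -.19 0 0 0 0 .1;-1.2 -.19 0 0 0 0 .1' | grep -E "pos|ft"
python3 -m handwheel '-.3 -.05 0 0 0 0 .1;-.6 -.1 0 0 0 0 .1;-.65 -.1 0 0 0 0 .1;-.65 -.1 0 0 0 0 .1' | grep -E "pos|ft"
python3 - <<'E'
from m import *
d=shot("scene"); im=d["color"].astype(int)
w=(im.min(2)>140);w[:, :205]=0;w[:,290:]=0;w[:220]=0;w[330:]=0
for m,s,c in blobs(cv2.morphologyEx(w.astype(np.uint8),cv2.MORPH_CLOSE,np.ones((3,3)))>0,80): print(s,np.round(c,1))
E
```

```text
position: [0.487, -0.1674, 0.0446]
ft_force: [0.7, -0.6, -1.1]
position: [0.4752, -0.1696, 0.045]
ft_force: [4.7, 1.1, -1.7]
position: [0.4692, -0.1706, 0.045]
ft_force: [6.8, 0.9, -2.8]
[261 220  23  34 309] [271.2 240.1]
[246 253  24  19 251] [257.7 261.9]
[230 280  24  19 262] [241.8 289.4]
[214 299  25  20 289] [226.  308.3]
[277 312  13  18 136] [284.8 323.1]
```

Cassette 3 is up (row 271→262). Bay 2 next.

```bash
python3 -m handwheel '.5 .08 0 0 0 0 .1;1 .16 0 0 0 0 .1;1.5 .24 0 0 0 0 .1;1.78 .29 0 0 0 0 .1;1.78 .29 0 0 0 0 .1;1.78 .29 2 0 0 0 .1;1.78 .29 4 0 0 0 .1;1.78 .29 4 0 0 0 .1' | grep -E "pos|ft"
python3 -m handwheel '.43 -2.66 0 0 0 0 .1;.86 -5.33 0 0 0 0 .1;.86 -5.33 0 0 0 0 .1;.86 -5.33 0 0 0 0 .1' | grep -E "pos|ft"
python3 -m handwheel '0 0 -1 0 0 0 .1;0 0 -2.2 0 0 0 .1;0 0 -2.8 0 0 0 .1;0 0 -2.8 0 0 0 .1;0 0 -2.8 0 0 0 .1' | grep -E "pos|ft"
```

```text
position: [0.4871, -0.1681, 0.0874]
ft_force: [1.0, 1.1, -0.5]
position: [0.4943, -0.2214, 0.0838]
ft_force: [0.7, 0.3, -1.0]
position: [0.4948, -0.2205, 0.0564]
ft_force: [-0.4, -2.3, -2.2]
```

```bash
python3 -m handwheel '0 0 -.4 0 0 0 .1;0 0 -.8 0 0 0 .1;0 0 -1.2 0 0 0 .1;0 0 -1.2 0 0 0 .1;0 0 -1.2 0 0 0 .1' | grep -E "pos|ft"
python3 -m handwheel '-.3 -.05 0 0 0 0 .1;-.6 -.1 0 0 0 0 .1;-.9 -.14 0 0 0 0 .1;-1.2 -.19 0 0 0 0 .1;-1.2 -.19 0 0 0 0 .1;-1.2 -.19 0 0 0 0 .1' | grep -E "pos|ft"
python3 -m handwheel '-.3 -.05 0 0 0 0 .1;-.6 -.1 0 0 0 0 .1;-.65 -.1 0 0 0 0 .1;-.65 -.1 0 0 0 0 .1' | grep -E "pos|ft"
cat > cas.py <<'E'
from m import *
d=shot("scene"); im=d["color"].astype(int)
w=(im.min(2)>140);w[:, :205]=0;w[:,290:]=0;w[:220]=0;w[330:]=0
for m,s,c in blobs(cv2.morphologyEx(w.astype(np.uint8),cv2.MORPH_CLOSE,np.ones((3,3)))>0,80): print(s,np.round(c,1))
E
python3 cas.py
python3 -m handwheel '.5 .08 0 0 0 0 .1;1 .16 0 0 0 0 .1;1.5 .24 0 0 0 0 .1;1.78 .29 0 0 0 0 .1;1.78 .29 0 0 0 0 .1;1.78 .29 2 0 0 0 .1;1.78 .29 4 0 0 0 .1;1.78 .29 4 0 0 0 .1' | grep -E "pos|ft"
python3 -m handwheel '.43 -2.66 0 0 0 0 .1;.86 -5.33 0 0 0 0 .1;.86 -5.33 0 0 0 0 .1;.86 -5.33 0 0 0 0 .1' | grep -E "pos|ft"
python3 -m handwheel '0 0 -1 0 0 0 .1;0 0 -2.2 0 0 0 .1;0 0 -2.8 0 0 0 .1;0 0 -2.8 0 0 0 .1;0 0 -2.8 0 0 0 .1' | grep -E "pos|ft"
```

```text
position: [0.4948, -0.2207, 0.0446]
ft_force: [0.1, -0.0, -1.7]
position: [0.483, -0.2228, 0.045]
ft_force: [3.2, 1.2, -2.8]
position: [0.4777, -0.2237, 0.0449]
ft_force: [9.8, 3.4, -5.9]
[253 220  37  34 731] [269.9 233.2]
[246 253  24  19 251] [257.7 261.9]
[230 271  26  19 273] [242.6 279.8]
[252 281  24  27 118] [263.2 295.1]
[214 299  25  20 285] [226.1 308.4]
[277 312  13  18 136] [284.8 323.1]
position: [0.4949, -0.2217, 0.0877]
ft_force: [0.9, -0.4, 0.5]
position: [0.5021, -0.2748, 0.0838]
ft_force: [-0.0, 0.4, -1.0]
position: [0.5028, -0.2738, 0.0563]
ft_force: [1.5, -2.3, -3.5]
```

```bash
python3 -m handwheel '0 0 -.4 0 0 0 .1;0 0 -.8 0 0 0 .1;0 0 -1.2 0 0 0 .1;0 0 -1.2 0 0 0 .1;0 0 -1.2 0 0 0 .1' | grep -E "pos|ft"
python3 -m handwheel '-.3 -.05 0 0 0 0 .1;-.6 -.1 0 0 0 0 .1;-.9 -.14 0 0 0 0 .1;-1.2 -.19 0 0 0 0 .1;-1.2 -.19 0 0 0 0 .1;-1.2 -.19 0 0 0 0 .1' | grep -E "pos|ft"
python3 -m handwheel '-.3 -.05 0 0 0 0 .1;-.5 -.08 0 0 0 0 .1;-.57 -.09 0 0 0 0 .1;-.57 -.09 0 0 0 0 .1' | grep -E "pos|ft"
python3 cas.py
```

```text
position: [0.503, -0.274, 0.0447]
ft_force: [3.0, -0.7, -2.1]
position: [0.4908, -0.276, 0.0449]
ft_force: [4.0, 0.3, -3.3]
position: [0.4863, -0.2768, 0.0448]
ft_force: [10.8, 1.6, -6.7]
[248 220  42  34 921] [267.5 233.1]
[246 253  24  19 251] [257.7 261.9]
[230 271  26  19 273] [242.6 279.8]
[252 275  29  34 166] [265.8 291.5]
[214 289  26  21 307] [226.5 298.8]
[277 311  13  19 140] [284.8 322.9]
```

```bash
python3 -m handwheel '.5 .08 0 0 0 0 .1;1 .16 0 0 0 0 .1;1.65 .26 0 0 0 0 .1;1.65 .26 0 0 0 0 .1;1.65 .26 3 0 0 0 .1;1.65 .26 7 0 0 0 .1;1.65 .26 11 0 0 0 .1;1.65 .26 13.2 0 0 0 .1' | grep -E "pos|ft"
python3 -m handwheel '-1 3 0 0 0 0 .1;-2.5 6.5 0 0 0 0 .1;-4 10 0 0 0 0 .1;-5 14 0 0 0 0 .1;-6 18 0 0 0 0 .1;-7 21.5 0 0 0 0 .1;-7 21.5 0 0 0 0 .1' | grep -E "pos|ft"
python3 -m handwheel '-1 4 0 0 0 7 .1;-1 8 0 0 0 14.1 .1;-1.2 12 0 0 0 14.1 .1;-1.2 16 0 0 0 14.1 .1;-1.2 20 0 0 0 14.1 .1;-1.2 21.7 0 0 0 14.1 .1;-1.2 21.7 0 0 0 14.1 .1;-1.2 21.7 0 0 0 14.1 .1'
```

```text
position: [0.5018, -0.2748, 0.1811]
ft_force: [0.3, 0.0, -0.6]
position: [0.4284, -0.0544, 0.1769]
ft_force: [0.5, 0.8, 0.0]
time_s: 17.85
position: [0.4192, 0.1579, 0.1767]
tool_rot: [[-0.918, -0.397, -0.001], [-0.397, 0.918, -0.001], [0.001, -0.0, -1.0]]
ft_force: [-0.0, -0.0, -1.2]
grip_width: 0.0175
gripper_force: 60.3
```

```bash
python3 -m handwheel '0 0 -4 0 0 0 .1;0 0 -8 0 0 0 .1;0 0 -12 0 0 0 .1;0 0 -13.6 0 0 0 .1;0 0 -14 0 0 0 .1;0 0 -14 0 0 0 .1;0 0 -14 0 0 0 .1' | grep -E "pos|ft"
python3 -m handwheel '0 0 -.1 0 0 0 .1;0 0 -.2 0 0 0 .1;0 0 -.2 0 0 0 .1' | grep -E "pos|ft"
python3 -m handwheel '0 0 -.1 0 0 0 .1;0 0 -.15 0 0 0 .1;0 0 -.15 0 0 0 .1' | grep -E "pos|ft"
```

```text
position: [0.4205, 0.157, 0.0378]
ft_force: [0.7, -0.2, -0.5]
position: [0.4201, 0.1576, 0.0356]
ft_force: [0.1, -0.9, -0.6]
position: [0.4197, 0.1577, 0.0334]
ft_force: [-0.4, -0.1, -1.7]
```

```bash
python3 -m handwheel '0 0 -.05 0 0 0 .1;0 0 -.1 0 0 0 .1;0 0 -.1 0 0 0 .1' | grep -E "pos|ft"
python3 -m handwheel '0 0 -.05 0 0 0 .1;0 0 -.1 0 0 0 .1;0 0 -.1 0 0 0 .1' | grep -E "pos|ft"
```

```text
position: [0.4197, 0.1576, 0.0326]
ft_force: [-1.3, -1.5, 4.6]
position: [0.4198, 0.1575, 0.0324]
ft_force: [-5.2, -2.4, 18.1]
```

```bash
python3 -m handwheel '0 0 .1 0 0 0 .1;0 0 .1 0 0 0 .3;0 0 .1 0 0 0 .6;0 0 .1 0 0 0 1;0 0 .1 0 0 0 1;0 0 .1 0 0 0 1;0 0 .1 0 0 0 1' | grep -E "pos|ft|wid"
python3 -m handwheel '0 0 3 0 0 0 1;0 0 7 0 0 0 1;0 0 11 0 0 0 1;0 0 15 0 0 0 1;-2.4 3.1 18.9 0 0 0 1;-2.4 3.1 18.9 0 0 1.7 1;-2.4 3.1 18.9 0 0 1.7 1;-2.4 3.1 18.9 0 0 1.7 1' | grep -E "pos|ft|wid"
python3 - <<'E'
from m import *
d=shot("wrist","pics/w5.png"); im=d["color"].astype(int)
pts=[]
for v in range(170,281,5):
    row=np.nonzero(im[v,235:300].max(1)<40)[0]
    if len(row)>10:
        r=max(np.split(row,np.nonzero(np.diff(row)>1)[0]+1),key=len); a=onz(d,235+r[0],v,.06); b=onz(d,235+r[-1]+1,v,.06); pts.append((a+b)/2)
c=np.array(pts)[:,:2]; k=np.linalg.svd(c-c.mean(0))[2][0]; k*=np.sign(k[0]); print("yaw",np.degrees(np.arctan2(k[1],k[0])),c.mean(0))
a=cv2.imread("pics/w1.png"); b=cv2.imread("pics/w5.png"); cv2.imwrite("pics/c5.png",np.hstack([a[100:330,190:365],b[100:330,190:365]]))
E
```

```text
position: [0.4197, 0.1576, 0.0323]
ft_force: [0.5, 0.3, -0.1]
grip_width: 0.0836
position: [0.3956, 0.1886, 0.2211]
ft_force: [0.3, -0.0, -0.0]
grip_width: 0.0857
yaw 23.040924344240096 [0.4213888  0.16035349]
```

View pics/c5.png

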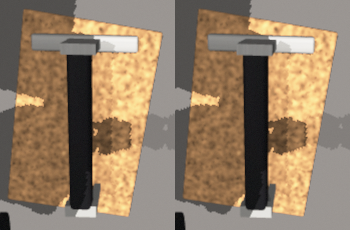

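The key is back on its mat exactly as before. Next I'll check the joints to choose the turn direction and locate the tray better from here.

```bash
python3 - <<'E'
from m import *
s=status.observe(); print(s["q"],s["time_s"])
for n,z in (("scene",.028),):
    d=shot(n); im=d["color"].astype(int)
    w=(im.min(2)>150); w[:, :335]=0;w[:,420:]=0;w[:170]=0;w[245:]=0
    for m,st,c in blobs(w,300): 
        r=rect(m); print(r, [np.round(onz(d,u,v,.005),3).tolist() for u,v in cv2.boxPoints(r)], np.round(onz(d,*c,.005),3))
    print("pred tray floor corners", [np.round(proj(d,[.636+a*.99-b*.128,.252+a*.128+b*.99,.005]),0).tolist() for a,b in((-.05,-.095),(.05,-.095),(.05,.095),(-.05,.095))])
cv2.imwrite("pics/s6.png",cv2.cvtColor(d["color"],cv2.COLOR_RGB2BGR)[150:260,320:440])
d=shot("wrist"); im=d["color"].astype(int); w=(im.min(2)>190); w[:345]=0;w[:, :180]=0;w[:,390:]=0
for m,st,c in blobs(w,300):
    cs,_=cv2.findContours(m.astype(np.uint8),0,1); ap=cv2.approxPolyDP(max(cs,key=cv2.contourArea),5,True)[:,0]; print([(p.tolist(),np.round(onz(d,*map(float,p),.004),3)[:2].tolist()) for p in ap])
E
```

```text
[ 9.90373970e+00  1.11440216e+01  9.18549489e+01 -1.80823197e-02
  7.70909838e+01 -1.05010139e+02] 20.7333
((375.92083740234375, 201.3033905029297), (42.97348403930664, 67.02580261230469), 35.78897476196289) [[0.579, 0.164, 0.005], [0.532, 0.419, 0.005], [0.665, 0.38, 0.005], [0.695, 0.141, 0.005]] [0.631 0.253 0.005]
pred tray floor corners [[343.0, 222.0], [380.0, 236.0], [411.0, 193.0], [376.0, 181.0]]
[([183, 424], [0.684, 0.161]), ([192, 437], [0.697, 0.176]), ([244, 450], [0.689, 0.234]), ([248, 440], [0.675, 0.233]), ([316, 448], [0.653, 0.305]), ([351, 442], [0.629, 0.337]), ([366, 418], [0.594, 0.337]), ([380, 422], [0.592, 0.353]), ([375, 440], [0.616, 0.359]), ([384, 420], [0.588, 0.356]), ([199, 371], [0.613, 0.154])]
```

```bash
python3 -m handwheel '2.4 -3.4 0 0 0 -7 1;4.8 -6.8 0 0 0 -14 1;7 -10 0 0 0 -21 1;9 -13.5 0 0 0 -28 1;11 -17 0 0 0 -35 1;13 -20 0 0 0 -42 1;15 -23 0 0 0 -49 1;15.3 -23.5 0 0 0 -53 1' | grep pos
python3 -m handwheel '2 -2 0 0 0 -7 1;4 -5 0 0 0 -14 1;4 -5 0 0 0 -21 1;4 -5 0 0 0 -28 1;4 -5 0 0 0 -35 1;4 -5 0 0 0 -42 1;4 -5 0 0 0 -49 1;4 -5 0 0 0 -53 1' |grep -E "pos|rot"
python3 -m handwheel '0 0 0 0 0 0 1;0 0 0 0 0 0 1;0 0 0 0 0 0 1' |grep -E "pos|rot"
python3 - <<'E'
from m import *
d=shot("wrist","pics/w6.png"); s=status.observe(); print(s["position"],s["tool_rot"],s["q"])
E
```

```text
position: [0.5508, -0.0517, 0.2191]
position: [0.5885, -0.0972, 0.2195]
tool_rot: [[-0.148, 0.989, -0.003], [0.989, 0.148, 0.001], [0.001, -0.003, -1.0]]
position: [0.5886, -0.0968, 0.2206]
tool_rot: [[-0.157, 0.988, -0.001], [0.988, 0.157, 0.0], [0.001, -0.001, -1.0]]
[ 0.58864035 -0.09666214  0.22076005] [[-1.56834395e-01  9.87624468e-01 -9.39767905e-04]
 [ 9.87624798e-01  1.56834769e-01  3.38109291e-04]
 [ 4.81313291e-04 -8.75110920e-04 -9.99999501e-01]] [-2.06851512e+01  2.69692976e+01  6.75851068e+01 -8.99056963e-04
  8.55028122e+01 -2.97082940e+01]
```

View pics/w6.png

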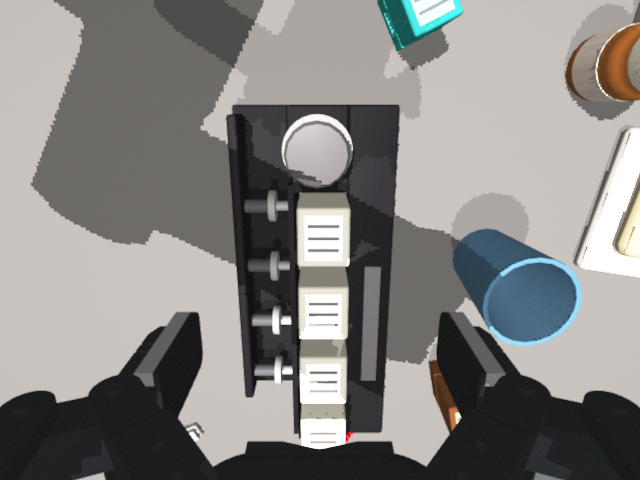

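The four popped cassettes are centred at about (324,238), (323,311), (323,380) and (323,433), and the plunger is at (317,150).

```bash
python3 - <<'E'
from m import *
d=shot("wrist"); im=d["color"].astype(int)
ya=np.radians(9.15);X=np.array([np.cos(ya),np.sin(ya),0]);Y=np.array([-np.sin(ya),np.cos(ya),0]);O=np.array([.5845,-.1523,0])
L=lambda q:np.round([(q-O)@X*1e3,(q-O)@Y*1e3],1).tolist()
# label = brightest white on top
w=(im.min(2)>225); w[:, :290]=0;w[:,355:]=0;w[:195]=0
w=cv2.morphologyEx(w.astype(np.uint8),cv2.MORPH_CLOSE,np.ones((9,9)))>0
for m,s,c in blobs(w,200): u,v=s[0]+s[2]/2,s[1]+s[3]/2; print(s,L(onz(d,u,v,.116)))
print("pred top corners bay4",[np.round(proj(d,O+(.013+a)*X+(.054+b)*Y+[0,0,.116])).tolist() for a in(-.017,.017) for b in(-.02,.02)])
print("edges row 240",[ (290+i) for i in np.nonzero(np.abs(np.diff(im[250,290:360].mean(1)))>25)[0]])
print("plunger",L(onz(d,317,150,.112)),"TCP",L(np.array(status.observe()["position"])))
E
```

```text
[ 303  215   46   51 1888] [17.5, 51.1]
[ 300  294   45   45 1723] [15.4, -3.2]
[ 300  363   46   41 1559] [15.9, -57.2]
[ 301  419   44   30 1232] [16.0, -102.3]
pred top corners bay4 [[293.0, 265.0], [291.0, 205.0], [345.0, 265.0], [346.0, 205.0]]
edges row 240 [np.int64(296), np.int64(297), np.int64(307), np.int64(308), np.int64(337), np.int64(338), np.int64(348), np.int64(349)]
plunger [11.9, 107.4] TCP [13.0, 54.3]
```

```bash
python3 -m handwheel '-.02 -.16 -3 0 0 0 .8;-.02 -.16 -6 0 0 0 .7;-.02 -.16 -9 0 0 0 .7;-.02 -.16 -11.5 0 0 0 .7;-.02 -.16 -12.8 0 0 0 .7;-.02 -.16 -13.4 0 0 0 .7;-.02 -.16 -13.6 0 0 0 .7;-.02 -.16 -13.6 0 0 0 .7' 30 | grep -E "pos|ft|wid"
python3 -m handwheel '0 0 0 0 0 0 .5;0 0 0 0 0 0 .45;0 0 0 0 0 0 .3;0 0 0 0 0 0 .3;0 0 0 0 0 0 .3;0 0 0 0 0 0 .3;0 0 0 0 0 0 .3;0 0 0 0 0 0 .3' 30 | grep -E "pos|ft|wid|grip"
```

```text
position: [0.5888, -0.0981, 0.0857]
ft_force: [-0.0, -0.0, 0.1]
grip_width: 0.0598
position: [0.5886, -0.0981, 0.0854]
ft_force: [0.2, -0.8, 1.0]
grip_width: 0.0339
gripper_force: 32.3
```

```bash
python3 -m handwheel '0 0 .5 0 0 0 .3;0 0 1.5 0 0 0 .3;0 0 2.5 0 0 0 .3;0 0 4 0 0 0 .3;0 0 6 0 0 0 .3;0 0 9 0 0 0 .3;0 0 11 0 0 0 .3;0 0 11 0 0 0 .3' 40 | grep -E "pos|ft|wid|grip"
```

```text
position: [0.59, -0.0984, 0.2011]
ft_force: [0.6, 0.8, 0.6]
grip_width: 0.0335
gripper_force: 42.9
```

```bash
python3 -m handwheel '0 3 0 0 0 0 .3;.5 7 0 0 0 0 .3;1 11 0 0 0 0 .3;1.5 15 0 0 0 0 .3;2 19 0 0 0 0 .3;2.4 23 0 0 0 0 .3;2.4 25 0 0 0 0 .3;2.4 25 0 0 0 0 .3' | grep -E "pos|ft"
python3 -m handwheel '.5 4 0 0 0 0 .3;1 8 0 0 0 0 .3;1.3 12 0 0 0 0 .3;1.5 15 0 0 0 0 .3;1.5 16.6 0 0 0 0 .3;1.5 16.6 0 0 0 0 .3;1.5 16.6 0 0 0 0 .3' | grep -E "pos|ft|wid"
python3 -m handwheel '0 0 -3 0 0 0 .3;0 0 -6.5 0 0 0 .3;0 0 -10 0 0 0 .3;0 0 -13 0 0 0 .3;0 0 -14 0 0 0 .3;0 0 -14 0 0 0 .3;0 0 -14 0 0 0 .3' | grep -E "pos|ft|wid"
python3 - <<'E'
from m import *
d=shot("wrist","pics/w7.png")
E
```

```text
position: [0.6118, 0.1564, 0.1953]
ft_force: [-0.5, 0.1, -0.3]
position: [0.6274, 0.3178, 0.1951]
ft_force: [-0.6, -0.4, -0.5]
grip_width: 0.0336
position: [0.6284, 0.3172, 0.0569]
ft_force: [-0.5, 0.8, -0.2]
grip_width: 0.0334
```

View pics/w7.png

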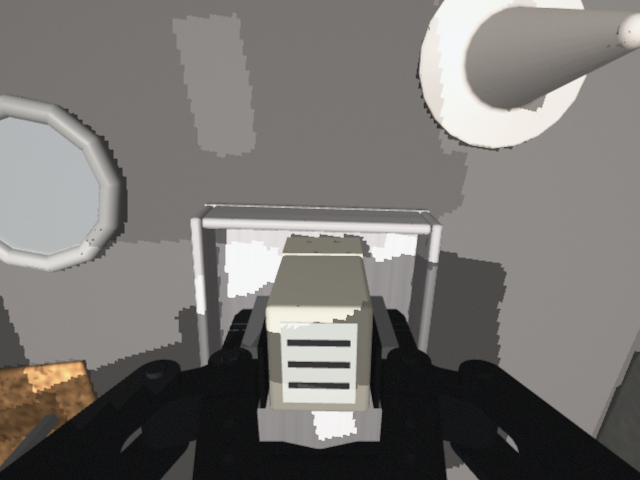

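The cassette hangs over the tray floor, centred between the side walls (columns 205–432) and clear of the end wall at row 225. I'll lower it to touch.

```bash
python3 -m handwheel '0 0 -.5 0 0 0 .3;0 0 -1 0 0 0 .3;0 0 -1 0 0 0 .3;0 0 -1 0 0 0 .3' | grep -E "pos|ft"
python3 -m handwheel '0 0 -.1 0 0 0 .3;0 0 -.2 0 0 0 .3;0 0 -.2 0 0 0 .3' | grep -E "pos|ft"
python3 -m handwheel '0 0 -.1 0 0 0 .3;0 0 -.2 0 0 0 .3;0 0 -.2 0 0 0 .3' | grep -E "pos|ft"
```

```text
position: [0.6276, 0.3181, 0.0458]
ft_force: [-0.5, -0.0, 1.4]
position: [0.628, 0.3184, 0.0453]
ft_force: [-2.3, -0.9, 10.6]
position: [0.6286, 0.3185, 0.045]
ft_force: [-3.0, -0.5, 18.1]
```

```bash
python3 -m handwheel '0 0 .25 0 0 0 .3;0 0 .25 0 0 0 .4;0 0 .25 0 0 0 .6;0 0 .25 0 0 0 .65;0 0 3 0 0 0 .65;0 0 7 0 0 0 .65;0 0 11 0 0 0 .65;0 0 15 0 0 0 .65' | grep -E "pos|ft"
python3 -m handwheel '0 -3 1.5 0 0 0 .65;-.5 -7 1.5 0 0 0 .65;-1 -11 1.5 0 0 0 .65;-1.5 -15 1.5 0 0 0 .65;-2 -19 1.5 0 0 0 .65;-2 -23 1.5 0 0 0 .65;-2 -25 1.5 0 0 0 .65;-2 -25 1.5 0 0 0 .65' | grep -E "pos|ft"
python3 -m handwheel '0 -4 0 0 0 0 .65;-.5 -8 0 0 0 0 .65;-1 -12 0 0 0 0 .65;-1.1 -16 0 0 0 0 .65;-1.1 -20 0 0 0 0 .65;-1.1 -21.95 0 0 0 0 .65;-1.1 -21.95 0 0 0 0 .65;-1.1 -21.95 0 0 0 0 .65'
python3 - <<'E'
from m import *
print(status.observe()["position"])
d=shot("scene"); im=d["color"].astype(int)
w=(im.min(2)>140);w[:, :330]=0;w[:,430:]=0;w[:150]=0;w[250:]=0
cv2.imwrite("pics/s8.png",cv2.cvtColor(d["color"],cv2.COLOR_RGB2BGR))
E
```

```text
position: [0.6271, 0.3179, 0.1925]
ft_force: [0.4, -0.5, -0.1]
position: [0.6075, 0.0639, 0.206]
ft_force: [0.1, -0.3, -0.9]
time_s: 29.23
position: [0.5966, -0.1514, 0.2058]
tool_rot: [[-0.154, 0.988, -0.001], [0.988, 0.154, 0.001], [0.001, -0.001, -1.0]]
ft_force: [-0.5, 0.5, -0.4]
grip_width: 0.0556
gripper_force: 0.0
[ 0.59658662 -0.1514382   0.20578311]
```

```bash
python3 -m handwheel '.07 0 -4 0 0 0 .65;.07 0 -7.5 0 0 0 .65;.07 0 -10 0 0 0 .65;.07 0 -11.5 0 0 0 .65;.07 0 -12.05 0 0 0 .65;.07 0 -12.05 0 0 0 .65;.07 0 -12.05 0 0 0 .65' | grep -E "pos|ft|wid"
python3 -m handwheel '0 0 0 0 0 0 .5;0 0 0 0 0 0 .45;0 0 0 0 0 0 .3;0 0 0 0 0 0 .3;0 0 0 0 0 0 .3;0 0 0 0 0 0 .3;0 0 0 0 0 0 .3;0 0 0 0 0 0 .3' 40 | grep -E "pos|ft|wid|grip"
python3 -m handwheel '0 0 .5 0 0 0 .3;0 0 1.5 0 0 0 .3;0 0 2.5 0 0 0 .3;0 0 4 0 0 0 .3;0 0 6 0 0 0 .3;0 0 9 0 0 0 .3;0 0 11.5 0 0 0 .3;0 0 11.5 0 0 0 .3' 40 | grep -E "pos|ft|wid|grip"
```

```text
position: [0.5978, -0.1506, 0.0868]
ft_force: [0.3, -0.5, 0.5]
grip_width: 0.0558
position: [0.5972, -0.1515, 0.0859]
ft_force: [-0.4, -0.4, 0.5]
grip_width: 0.0333
gripper_force: 44.7
position: [0.5989, -0.1522, 0.2075]
ft_force: [0.9, 0.1, -0.0]
grip_width: 0.0332
gripper_force: 44.6
```

```bash
python3 -m handwheel '0 3 0 0 0 0 .3;.5 7 0 0 0 0 .3;1 11 0 0 0 0 .3;1.5 15 0 0 0 0 .3;2 19 0 0 0 0 .3;2.4 23 0 0 0 0 .3;2.4 25 0 0 0 0 .3;2.4 25 0 0 0 0 .3' | grep -E "pos|ft"
python3 -m handwheel '.5 4 0 0 0 0 .3;1 8 0 0 0 0 .3;1.25 12 0 0 0 0 .3;1.25 15 0 0 0 0 .3;1.25 17.4 0 0 0 0 .3;1.25 17.4 0 0 0 0 .3;1.25 17.4 0 0 0 0 .3' | grep -E "pos|ft|wid"
python3 -m handwheel '0 0 -3 0 0 0 .3;0 0 -6.5 0 0 0 .3;0 0 -10 0 0 0 .3;0 0 -13 0 0 0 .3;0 0 -15.3 0 0 0 .3;0 0 -15.3 0 0 0 .3;0 0 -15.3 0 0 0 .3' | grep -E "pos|ft|wid"
```

```text
position: [0.6207, 0.103, 0.2012]
ft_force: [-0.3, 0.9, -0.1]
position: [0.6336, 0.2728, 0.2008]
ft_force: [0.2, -0.8, -1.0]
grip_width: 0.0337
position: [0.634, 0.2706, 0.0475]
ft_force: [-0.4, -0.5, 0.2]
grip_width: 0.0331
```

```bash
python3 -m handwheel '0 0 -.1 0 0 0 .3;0 0 -.15 0 0 0 .3;0 0 -.15 0 0 0 .3' | grep -E "pos|ft"
python3 -m handwheel '0 0 -.1 0 0 0 .3;0 0 -.15 0 0 0 .3;0 0 -.15 0 0 0 .3' | grep -E "pos|ft"
```

```text
position: [0.6339, 0.272, 0.0469]
ft_force: [0.4, -0.3, -0.8]
position: [0.6336, 0.2725, 0.0448]
ft_force: [-0.4, 0.2, -1.1]
```

```bash
python3 -m handwheel '0 0 -.05 0 0 0 .3;0 0 -.1 0 0 0 .3;0 0 -.1 0 0 0 .3;0 0 -.1 0 0 0 .3' | grep -E "pos|ft"
python3 -m handwheel '0 0 -.05 0 0 0 .3;0 0 -.1 0 0 0 .3;0 0 -.1 0 0 0 .3;0 0 -.1 0 0 0 .3' | grep -E "pos|ft"
```

```text
position: [0.6337, 0.2726, 0.0438]
ft_force: [-0.5, 0.2, -0.6]
position: [0.6338, 0.2726, 0.0436]
ft_force: [-1.7, -0.8, 6.1]
```

```bash
python3 -m handwheel '0 0 .05 0 0 0 .3;0 0 .05 0 0 0 .4;0 0 .05 0 0 0 .6;0 0 .05 0 0 0 .65;0 0 3 0 0 0 .65;0 0 7 0 0 0 .65;0 0 11 0 0 0 .65;0 0 15 0 0 0 .65' | grep -E "pos|ft"
python3 -m handwheel '0 -3 1.2 0 0 0 .65;-.5 -7 1.2 0 0 0 .65;-1 -11 1.2 0 0 0 .65;-1.5 -15 1.2 0 0 0 .65;-2 -19 1.2 0 0 0 .65;-2 -23 1.2 0 0 0 .65;-2 -25 1.2 0 0 0 .65;-2 -25 1.2 0 0 0 .65' | grep -E "pos|ft"
python3 -m handwheel '0 -4 0 0 0 0 .65;-.5 -8 0 0 0 0 .65;-.8 -12 0 0 0 0 .65;-.8 -16 0 0 0 0 .65;-.8 -20 0 0 0 0 .65;-.8 -22.7 0 0 0 0 .65;-.8 -22.7 0 0 0 0 .65;-.8 -22.7 0 0 0 0 .65' | grep -E "pos|ft|rot"
```

```text
position: [0.6334, 0.2725, 0.1945]
ft_force: [0.8, 0.2, 0.7]
position: [0.6138, 0.0183, 0.2047]
ft_force: [0.5, -0.0, -0.3]
position: [0.6058, -0.2049, 0.2043]
tool_rot: [[-0.154, 0.988, -0.0], [0.988, 0.154, 0.001], [0.001, -0.0, -1.0]]
ft_force: [0.9, 0.1, -0.1]
```

```bash
python3 -m handwheel '0 0 -4 0 0 0 .65;0 0 -7.5 0 0 0 .65;0 0 -10 0 0 0 .65;0 0 -11.5 0 0 0 .65;0 0 -11.9 0 0 0 .65;0 0 -11.9 0 0 0 .65;0 0 -11.9 0 0 0 .65' | grep -E "pos|ft|wid"
python3 -m handwheel '0 0 0 0 0 0 .5;0 0 0 0 0 0 .45;0 0 0 0 0 0 .3;0 0 0 0 0 0 .3;0 0 0 0 0 0 .3;0 0 0 0 0 0 .3;0 0 0 0 0 0 .3;0 0 0 0 0 0 .3' 40 | grep -E "pos|ft|wid|grip"
python3 -m handwheel '0 0 .5 0 0 0 .3;0 0 1.5 0 0 0 .3;0 0 2.5 0 0 0 .3;0 0 4 0 0 0 .3;0 0 6 0 0 0 .3;0 0 9 0 0 0 .3;0 0 11.5 0 0 0 .3;0 0 11.5 0 0 0 .3' 40 | grep -E "pos|ft|wid|grip"
```

```text
position: [0.6065, -0.2036, 0.0871]
ft_force: [-0.1, -1.1, 1.0]
grip_width: 0.0552
position: [0.6057, -0.2046, 0.0859]
ft_force: [0.1, -0.5, 1.9]
grip_width: 0.0334
gripper_force: 44.7
position: [0.6073, -0.2052, 0.2078]
ft_force: [1.0, 0.1, 0.8]
grip_width: 0.0336
gripper_force: 44.6
```

```bash
python3 -m handwheel '0 3 0 0 0 0 .3;.5 7 0 0 0 0 .3;1 11 0 0 0 0 .3;1.5 15 0 0 0 0 .3;2 19 0 0 0 0 .3;2.4 23 0 0 0 0 .3;2.4 25 0 0 0 0 .3;2.4 25 0 0 0 0 .3' | grep -E "pos|ft"
python3 -m handwheel '.5 4 0 0 0 0 .3;1 8 0 0 0 0 .3;1 12 0 0 0 0 .3;1 15 0 0 0 0 .3;1 18.2 0 0 0 0 .3;1 18.2 0 0 0 0 .3;1 18.2 0 0 0 0 .3' | grep -E "pos|ft|wid"
python3 -m handwheel '0 0 -3 0 0 0 .3;0 0 -6.5 0 0 0 .3;0 0 -10 0 0 0 .3;0 0 -13 0 0 0 .3;0 0 -15.5 0 0 0 .3;0 0 -15.5 0 0 0 .3;0 0 -15.5 0 0 0 .3;0 0 -15.5 0 0 0 .3' | grep -E "pos|ft|wid"
python3 -m handwheel '0 0 -.1 0 0 0 .3;0 0 -.15 0 0 0 .3;0 0 -.15 0 0 0 .3;0 0 -.15 0 0 0 .3' | grep -E "pos|ft"
```

```text
position: [0.6293, 0.0501, 0.2013]
ft_force: [1.2, -0.4, -1.2]
position: [0.6395, 0.2283, 0.2009]
ft_force: [-1.0, 0.4, -1.1]
grip_width: 0.0333
position: [0.6401, 0.226, 0.0462]
ft_force: [-0.0, 0.2, -1.1]
grip_width: 0.033
position: [0.6397, 0.2274, 0.0445]
ft_force: [0.2, 0.1, -0.6]
```

```bash
python3 -m handwheel '0 0 -.05 0 0 0 .3;0 0 -.1 0 0 0 .3;0 0 -.1 0 0 0 .3;0 0 -.1 0 0 0 .3' | grep -E "pos|ft"
python3 -m handwheel '0 0 -.05 0 0 0 .3;0 0 -.07 0 0 0 .3;0 0 -.07 0 0 0 .3;0 0 -.07 0 0 0 .3' | grep -E "pos|ft"
```

```text
position: [0.6397, 0.2276, 0.0433]
ft_force: [-0.5, 0.7, 0.4]
position: [0.6397, 0.2275, 0.0426]
ft_force: [0.8, -0.6, -0.8]
```

```bash
python3 -m handwheel '0 0 -.05 0 0 0 .3;0 0 -.08 0 0 0 .3;0 0 -.08 0 0 0 .3;0 0 -.08 0 0 0 .3' | grep -E "pos|ft"
python3 -m handwheel '0 0 -.05 0 0 0 .3;0 0 -.08 0 0 0 .3;0 0 -.08 0 0 0 .3;0 0 -.08 0 0 0 .3' | grep -E "pos|ft"
```

```text
position: [0.6398, 0.2276, 0.0422]
ft_force: [-0.9, -0.2, 3.4]
position: [0.6398, 0.2276, 0.0422]
ft_force: [-2.8, -0.3, 9.2]
```

```bash
python3 -m handwheel '0 0 .1 0 0 0 .3;0 0 .1 0 0 0 .4;0 0 .1 0 0 0 .6;0 0 .1 0 0 0 .65;0 0 3 0 0 0 .65;0 0 7 0 0 0 .65;0 0 11 0 0 0 .65;0 0 15 0 0 0 .65' | grep -E "pos|ft"
python3 -m handwheel '0 -3 1.4 0 0 0 .65;-.5 -7 1.4 0 0 0 .65;-1 -11 1.4 0 0 0 .65;-1.5 -15 1.4 0 0 0 .65;-2 -19 1.4 0 0 0 .65;-2 -23 1.4 0 0 0 .65;-2 -25 1.4 0 0 0 .65;-2 -25 1.4 0 0 0 .65' | grep -E "pos|ft"
python3 -m handwheel '0 -4 0 0 0 0 .65;-.5 -8 0 0 0 0 .65;-.5 -12 0 0 0 0 .65;-.5 -16 0 0 0 0 .65;-.5 -20 0 0 0 0 .65;-.5 -23.5 0 0 0 0 .65;-.5 -23.5 0 0 0 0 .65;-.5 -23.5 0 0 0 0 .65' | grep -E "pos|ft|rot"
```

```text
position: [0.6394, 0.2275, 0.1925]
ft_force: [0.5, 0.3, 0.2]
position: [0.6197, -0.0269, 0.2047]
ft_force: [-0.4, 0.1, 0.7]
position: [0.6146, -0.2586, 0.2042]
tool_rot: [[-0.153, 0.988, -0.001], [0.988, 0.153, 0.001], [0.001, -0.001, -1.0]]
ft_force: [0.3, 0.7, 1.4]
```

```bash
python3 -m handwheel '0 0.06 -4 0 0 0 .65;0 0.06 -7.5 0 0 0 .65;0 0.06 -10 0 0 0 .65;0 0.06 -11.5 0 0 0 .65;0 0.06 -11.9 0 0 0 .65;0 0.06 -11.9 0 0 0 .65;0 0.06 -11.9 0 0 0 .65' | grep -E "pos|ft|wid"
python3 -m handwheel '0 0 0 0 0 0 .5;0 0 0 0 0 0 .45;0 0 0 0 0 0 .3;0 0 0 0 0 0 .3;0 0 0 0 0 0 .3;0 0 0 0 0 0 .3;0 0 0 0 0 0 .3;0 0 0 0 0 0 .3' 40 | grep -E "pos|ft|wid|grip"
python3 -m handwheel '0 0 .5 0 0 0 .3;0 0 1.5 0 0 0 .3;0 0 2.5 0 0 0 .3;0 0 4 0 0 0 .3;0 0 6 0 0 0 .3;0 0 9 0 0 0 .3;0 0 11.5 0 0 0 .3;0 0 11.5 0 0 0 .3' 40 | grep -E "pos|ft|wid|grip"
```

```text
position: [0.6155, -0.2561, 0.0873]
ft_force: [-0.6, -0.3, 1.1]
grip_width: 0.0554
position: [0.6146, -0.257, 0.0861]
ft_force: [-0.7, -0.5, 1.1]
grip_width: 0.0333
gripper_force: 44.5
position: [0.6163, -0.2577, 0.2082]
ft_force: [0.5, 0.5, -0.4]
grip_width: 0.0336
gripper_force: 44.4
```

```bash
python3 -m handwheel '0 3 0 0 0 0 .3;.5 7 0 0 0 0 .3;1 11 0 0 0 0 .3;1.5 15 0 0 0 0 .3;2 19 0 0 0 0 .3;2.4 23 0 0 0 0 .3;2.4 25 0 0 0 0 .3;2.4 25 0 0 0 0 .3' | grep -E "pos|ft"
python3 -m handwheel '.5 4 0 0 0 0 .3;.65 8 0 0 0 0 .3;.65 12 0 0 0 0 .3;.65 15 0 0 0 0 .3;.65 19 0 0 0 0 .3;.65 19 -3 0 0 0 .3;.65 19 -6.5 0 0 0 .3;.65 19 -6.5 0 0 0 .3' | grep -E "pos|ft|wid"
python3 -m handwheel '0 0 0 0 0 0 .3;0 0 0 0 0 0 .3;0 0 0 0 0 0 .3' | grep -E "pos|ft|wid"
python3 - <<'E'
from m import *
d=shot("wrist","pics/w9.png"); t=shot("top","pics/t9.png"); s=shot("scene","pics/s9.png")
a=cv2.imread("pics/w9.png")[100:460,140:500]; b=cv2.imread("pics/s9.png"); b=cv2.resize(b[150:260,320:430],(360,360))
cv2.imwrite("pics/c9.png",np.hstack([a,b]))
E
```

```text
position: [0.6385, -0.0022, 0.2017]
ft_force: [0.1, 0.9, -1.1]
position: [0.6424, 0.1828, 0.1297]
ft_force: [-0.3, 0.2, -1.9]
grip_width: 0.0334
position: [0.6464, 0.1825, 0.1388]
ft_force: [0.1, -0.2, -0.6]
grip_width: 0.0333
```

View pics/c9.png

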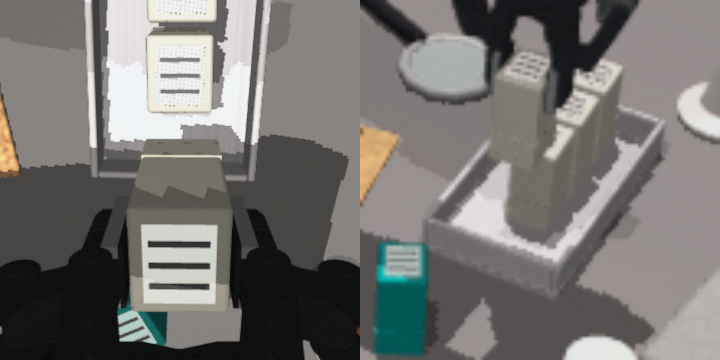

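Both views show three cassettes standing upright in the tray and the fourth held over free floor. I'll compute the clear span.

```bash
python3 - <<'E'
from m import *
d=shot("wrist"); p=np.array(status.observe()["position"])
Yt=np.array([-.13,.991,0]);Xt=np.array([.991,.13,0])
for n,u,v,z in [("cas3 near edge",320,212,.0735),("cas3 far edge",320,135,.0735),("cas3 L",287,180,.0735),("cas3 R",353,180,.0735),("rim end outer",320,279,.031),("rim end inner",250,272,.031),("rim L outer",229,240,.031),("rim R outer",405,240,.031)]:
    q=onz(d,u,v,z)-p; print(n,"y",round(q@Yt*1e3,1),"x",round(q@Xt*1e3,1))
E
```

```text
cas3 near edge y 25.9 x 0.3
cas3 far edge y 64.9 x -0.7
cas3 L y 42.2 x -16.9
cas3 R y 43.1 x 16.6
rim end outer y -30.8 x 2.1
rim end inner y -26.9 x -44.0
rim L outer y -5.1 x -56.9
rim R outer y -2.2 x 55.9
```

```bash
python3 -m handwheel '0 0 -3 0 0 0 .3;0 0 -6 0 0 0 .3;0 0 -8.5 0 0 0 .3;0 0 -9.2 0 0 0 .3;0 0 -9.2 0 0 0 .3;0 0 -9.2 0 0 0 .3;0 0 -9.2 0 0 0 .3' | grep -E "pos|ft"
python3 -m handwheel '0 0 -.1 0 0 0 .3;0 0 -.2 0 0 0 .3;0 0 -.2 0 0 0 .3;0 0 -.2 0 0 0 .3' | grep -E "pos|ft"
python3 -m handwheel '0 0 -.05 0 0 0 .3;0 0 -.08 0 0 0 .3;0 0 -.08 0 0 0 .3;0 0 -.08 0 0 0 .3' | grep -E "pos|ft"
```

```text
position: [0.6457, 0.1831, 0.0451]
ft_force: [0.1, 1.1, 4.4]
position: [0.6457, 0.1832, 0.045]
ft_force: [-5.1, -1.3, 18.5]
position: [0.6458, 0.1832, 0.045]
ft_force: [-7.5, -0.9, 23.3]
```

```bash
python3 -m handwheel '0 0 .27 0 0 0 .3;0 0 .27 0 0 0 .4;0 0 .27 0 0 0 .6;0 0 .27 0 0 0 .65;0 0 3 0 0 0 .65;0 0 7 0 0 0 .65;0 0 11 0 0 0 .65;0 0 14 0 0 0 .65' | grep -E "pos|ft"
python3 -m handwheel '-1 -4 0 0 0 0 .3;-2 -8 0 0 0 0 0;-3 -12 0 0 0 0 0;-4.5 -16 0 0 0 0 0;-6 -19.5 0 0 0 0 0;-6.73 -23.16 0 0 0 0 0;-6.73 -23.16 0 0 0 0 0;-6.73 -23.16 0 0 0 0 0' | grep -E "pos|ft|wid"
python3 -m handwheel '0 0 0 0 0 0 0;0 0 0 0 0 0 0;0 0 0 0 0 0 0' | grep -E "pos|ft|wid"
python3 - <<'E'
from m import *
t=shot("scene","pics/s10.png"); s=status.observe(); p=np.array(s["position"]); print(np.round(proj(t,p),1))
im=t["color"].astype(int)
w=(im.min(2)>140);w[:, :335]=0;w[:,425:]=0;w[:150]=0;w[250:]=0
for m,st,c in blobs(w,60): print(st,np.round(c,1))
E
```

```text
position: [0.6456, 0.1832, 0.1842]
ft_force: [1.1, -0.4, 0.2]
position: [0.5776, -0.0502, 0.181]
ft_force: [0.7, 0.2, -0.3]
grip_width: -0.0
position: [0.5781, -0.0472, 0.181]
ft_force: [-0.1, -0.5, 0.7]
grip_width: -0.0
[282.8 203.9]
[ 335  150   90  100 6311] [382.1 195.4]
```

```bash
python3 -m handwheel '0 0 -3 0 0 0 0;0 0 -5 0 0 0 0;0 0 -6 0 0 0 0;0 0 -6.3 0 0 0 0;0 0 -6.3 0 0 0 0;0 0 -6.3 0 0 0 0' | grep -E "pos|ft|wid"
python3 -m handwheel '0 0 -.4 0 0 0 0;0 0 -.8 0 0 0 0;0 0 -1.2 0 0 0 0;0 0 -1.2 0 0 0 0;0 0 -1.2 0 0 0 0' | grep -E "pos|ft|wid"
python3 -m handwheel '0 0 -.4 0 0 0 0;0 0 -.8 0 0 0 0;0 0 -.9 0 0 0 0;0 0 -.9 0 0 0 0;0 0 -.9 0 0 0 0' | grep -E "pos|ft|wid"
```

```text
position: [0.5785, -0.0484, 0.1192]
ft_force: [-0.6, 0.1, -0.3]
grip_width: -0.0003
position: [0.5783, -0.0486, 0.1066]
ft_force: [1.6, 0.5, 3.4]
grip_width: -0.0001
position: [0.5783, -0.0486, 0.0974]
ft_force: [1.2, 0.5, 6.0]
grip_width: 0.0
```

```bash
python3 -m handwheel '0 0 -.1 0 0 0 0;0 0 -.2 0 0 0 0;0 0 -.2 0 0 0 0;0 0 -.2 0 0 0 0' | grep -E "pos|ft|wid"
python3 -m handwheel '0 0 -.1 0 0 0 0;0 0 -.2 0 0 0 0;0 0 -.2 0 0 0 0;0 0 -.2 0 0 0 0' | grep -E "pos|ft|wid"
```

```text
position: [0.5784, -0.0486, 0.0957]
ft_force: [2.2, 0.9, 7.3]
grip_width: -0.0001
position: [0.5785, -0.0486, 0.0954]
ft_force: [-3.7, 1.7, 20.8]
grip_width: 0.0002
```

The stop is felt (20.8 N at z 0.0954, 16.5 mm down). I'll lift off, retreat and check everything numerically.

```bash
python3 -m handwheel '0 0 1 0 0 0 0;0 0 2.5 0 0 0 0;0 0 5 0 0 0 0;0 0 9 0 0 0 0;0 0 12 0 0 0 0;-4 0 14 0 0 0 0;-8 0 15 0 0 0 0;-12 -1 15 0 0 0 0' | grep -E "pos|ft|wid"
python3 -m handwheel '-4 -4 0 0 0 0 0;-8 -8 0 0 0 0 0;-11 -12 0 0 0 0 0;-11 -15 0 0 0 0 0;-11 -15 0 0 0 0 0' | grep -E "pos|time"
python3 - <<'E'
from m import *
t=shot("top","pics/t11.png"); a=cv2.imread("pics/top0.png").astype(int); b=cv2.imread("pics/t11.png").astype(int)
df=(np.abs(a-b).max(2)>45); df[370:]=0
for m,s,c in blobs(cv2.morphologyEx(df.astype(np.uint8),cv2.MORPH_CLOSE,np.ones((5,5)))>0,8): print(s,np.round(c))
im=t["color"].astype(int); hull=np.zeros(im.shape[:2],bool); hull[280:362,243:303]=1
k=(im.max(2)<45)&hull
for m,s,c in blobs(k,60): print("handle",rect(m))
sc=shot("scene","pics/s11.png")
a=cv2.imread("pics/scene0.png").astype(int); b=cv2.imread("pics/s11.png").astype(int); df=np.abs(a-b).max(2)>45; df[:140]=0
print("scene")
for m,s,c in blobs(cv2.morphologyEx(df.astype(np.uint8),cv2.MORPH_CLOSE,np.ones((5,5)))>0,12): print(s,np.round(c))
E
```

```text
position: [0.4586, -0.0572, 0.2443]
ft_force: [0.3, -1.6, 1.1]
grip_width: -0.0
time_s: 53.37
position: [0.3476, -0.2102, 0.2428]
[ 197  225   79   26 1308] [237. 238.]
[413 241  41  20 499] [433. 250.]
[369 248  41  19 489] [389. 257.]
[  251   285   248    85 10367] [384. 340.]
[147 349  51  21 639] [168. 362.]
handle ((284.4382629394531, 338.68585205078125), (51.2634391784668, 10.664589881896973), 69.71744537353516)
scene
[ 85 140  13   8  68] [ 92. 144.]
[  109   140   221   194 14436] [202. 226.]
[104 145  17  15  84] [110. 153.]
[ 90 156  19  32 369] [ 97. 175.]
[121 161  21  18 184] [134. 171.]
[ 357  167   43   62 1440] [379. 200.]
[ 213  247   70   76 1546] [248. 284.]
```

The key was knocked: its handle moved from (268,323) to (284,339) in the top view. I'll go back over it and measure.

```bash
python3 -m handwheel '.5 4 0 0 0 7 1;1 8 0 0 0 14 1;1.2 12 0 0 0 21 1;1.2 16 0 0 0 28 1;1.2 19 0 0 0 35 1;1.2 22 0 0 0 42 1;1.2 25 0 0 0 49 1;1.2 25 0 0 0 53 1' | grep pos
python3 -m handwheel '0 3 0 0 0 7 1;0 6 0 0 0 14 1;0 9 0 0 0 21 1;0 11 0 0 0 28 1;0 11 -1 0 0 35 1;0 11 -2.2 0 0 42 1;0 11 -2.2 0 0 49 1;0 11 -2.2 0 0 53 1' | grep pos
python3 -m handwheel '0 0 0 0 0 0 1;0 0 0 0 0 0 1;0 0 0 0 0 0 1' | grep -E "pos|rot"
python3 - <<'E'
from m import *
for n,z in (("wrist",.06),("top",.06)):
    d=shot(n,f"pics/{n}12.png"); im=d["color"].astype(int); R,G,B=im[...,0],im[...,1],im[...,2]
    o=((R>70)&(R-B>35)); 
    if n=="top": o[:, :230]=0;o[:,310:]=0;o[:275]=0;o[370:]=0
    else: o[400:]=0
    bl=max(blobs(cv2.morphologyEx(o.astype(np.uint8),cv2.MORPH_CLOSE,np.ones((3,3)))>0,200),key=lambda b:b[1][4]); ys,xs=np.nonzero(bl[0])
    r=cv2.minAreaRect(np.c_[xs,ys].astype(np.float32)); q=np.array([onz(d,*map(float,c),.004) for c in cv2.boxPoints(r)]); print(n,"mat",q.mean(0)[:2],np.round(q[:,:2],3).tolist())
    k=(im.max(2)<45)
    for m,s,c in blobs(k,150):
        r=rect(m)
        q=np.array([onz(d,*map(float,p),z) for p in cv2.boxPoints(r)]); print(n,"dark",s,r,np.round(q[:,:2],4).tolist(),q.mean(0)[:2])
E
```

```text
position: [0.3604, 0.0465, 0.2428]
position: [0.3606, 0.1527, 0.2201]
position: [0.3615, 0.1522, 0.2211]
tool_rot: [[-0.907, -0.42, -0.001], [-0.42, 0.907, -0.0], [0.001, 0.0, -1.0]]
wrist mat [0.43439986 0.15895447] [[0.539, 0.118], [0.365, 0.077], [0.331, 0.191], [0.503, 0.25]]
wrist dark [ 249  153   34  155 3540] ((265.39776611328125, 230.35299682617188), (25.182390213012695, 153.9864959716797), 3.157944917678833) [[0.4589, 0.1341], [0.34, 0.093], [0.3332, 0.1101], [0.4514, 0.1534]] [0.39587098 0.12266618]
wrist dark [    0   232   640   248 58029] ((319.5, 355.5), (639.0, 247.0), 0.0) [[0.7323, -0.0143], [0.4804, -0.0651], [0.2712, 0.3852], [0.4724, 0.5452]] [0.4890775  0.21273121]
top mat [0.43607665 0.15883774] [[0.507, 0.242], [0.537, 0.124], [0.365, 0.077], [0.336, 0.193]]
top dark [242 140  48   8 333] ((265.5, 143.5), (7.0, 47.0), 90.0) [[0.8877, 0.2443], [0.8899, 0.1244], [0.8712, 0.1238], [0.869, 0.2434]] [0.87945309 0.1839887 ]
top dark [  57  195   33   92 1826] ((75.03240966796875, 241.76809692382812), (26.640684127807617, 91.08989715576172), 6.556946277618408) [[0.51
[... 879 characters left out ...]
0.4605, 0.0948], [0.2531, 0.0811], [0.2503, 0.1328]] [0.35535826 0.11419314]
top dark [179 313  20  41 273] ((189.0172576904297, 333.2068786621094), (7.2421183586120605, 43.45270919799805), 21.801406860351562) [[0.358, 0.373], [0.4531, 0.3406], [0.447, 0.3241], [0.3521, 0.3567]] [0.40255372 0.34858647]
top dark [  36  402   66   47 2124] ((68.5, 425.0), (46.0, 65.0), 90.0) [[0.2392, 0.6947], [0.2417, 0.5436], [0.1406, 0.5341], [0.1382, 0.683]] [0.18992717 0.61387621]
top dark [603 409  37  26 449] ((622.416015625, 421.1058349609375), (39.98393630981445, 15.80561637878418), 19.983104705810547) [[0.2168, -0.6204], [0.2501, -0.6356], [0.221, -0.7208], [0.188, -0.7052]] [ 0.21898306 -0.67052386]
```

The key now has its grip at about (0.387,0.1195) and yaw 19.6°, with the heel just off the mat's edge. I'll re-grip it and put it back.

```bash
python3 -m handwheel '2.55 -3.27 -1 0 0 -5.2 1; 2.55 -3.27 -5 0 0 -5.2 1; 2.55 -3.27 -9 0 0 -5.2 1; 2.55 -3.27 -13 0 0 -5.2 1; 2.55 -3.27 -16 0 0 -5.2 1; 2.55 -3.27 -18.0 0 0 -5.2 1;2.55 -3.27 -18.95 0 0 -5.2 1;2.55 -3.27 -18.95 0 0 -5.2 1' | grep -E "pos|ft|wid"
python3 -m handwheel '0 0 0 0 0 0 .5; 0 0 0 0 0 0 .3; 0 0 0 0 0 0 .1;0 0 0 0 0 0 .1;0 0 0 0 0 0 .1;0 0 0 0 0 0 .1;0 0 0 0 0 0 .1;0 0 0 0 0 0 .1' 30 | grep -E "pos|ft|wid|grip|rot"
python3 -m handwheel '0 0 1 0 0 0 .1; 0 0 2 0 0 0 .1;0 0 3 0 0 0 .1;0 0 3 0 0 0 .1;0 0 3 0 0 0 .1' | grep -E "pos|ft|wid|grip|rot"
```

```text
position: [0.3864, 0.1192, 0.03]
ft_force: [-0.3, 0.8, -0.4]
grip_width: 0.0853
position: [0.3876, 0.1193, 0.0322]
tool_rot: [[-0.941, -0.338, 0.001], [-0.338, 0.941, -0.0], [-0.001, -0.0, -1.0]]
ft_force: [-0.8, 0.6, 6.9]
grip_width: 0.0178
gripper_force: 31.5
position: [0.3874, 0.1193, 0.0618]
tool_rot: [[-0.941, -0.338, 0.001], [-0.338, 0.941, 0.0], [-0.001, -0.0, -1.0]]
ft_force: [0.6, -0.1, -2.7]
grip_width: 0.0176
gripper_force: 30.4
```

```bash
python3 -m handwheel '1.6 1.9 0 0 0 1.8 .1; 3.2 3.84 0 0 0 3.55 .1;3.2 3.84 0 0 0 3.55 .1;3.2 3.84 0 0 0 3.55 .1;3.2 3.84 -1.5 0 0 3.55 .1;3.2 3.84 -2.3 0 0 3.55 .1;3.2 3.84 -2.3 0 0 3.55 .1;3.2 3.84 -2.3 0 0 3.55 .1' | grep -E "pos|ft|rot"
python3 -m handwheel '0 0 -.1 0 0 0 .1;0 0 -.3 0 0 0 .1;0 0 -.3 0 0 0 .1;0 0 -.3 0 0 0 .1' | grep -E "pos|ft"
python3 -m handwheel '0 0 -.1 0 0 0 .1;0 0 -.2 0 0 0 .1;0 0 -.2 0 0 0 .1;0 0 -.2 0 0 0 .1' | grep -E "pos|ft"
```

```text
position: [0.4187, 0.1573, 0.0383]
tool_rot: [[-0.919, -0.395, -0.002], [-0.395, 0.919, -0.0], [0.002, 0.001, -1.0]]
ft_force: [-0.7, 0.1, -1.3]
position: [0.4196, 0.1576, 0.036]
ft_force: [0.3, -1.1, 1.6]
position: [0.4206, 0.1579, 0.0345]
ft_force: [2.8, 0.6, 5.4]
```

```bash
python3 -m handwheel '0 0 -.1 0 0 0 .1;0 0 -.15 0 0 0 .1;0 0 -.15 0 0 0 .1;0 0 -.15 0 0 0 .1' | grep -E "pos|ft"
python3 -m handwheel '0 0 -.1 0 0 0 .1;0 0 -.15 0 0 0 .1;0 0 -.15 0 0 0 .1;0 0 -.15 0 0 0 .1' 20 | grep -E "pos|ft"
```

```text
position: [0.4208, 0.1579, 0.0342]
ft_force: [-2.3, -0.3, 25.0]
position: [0.4209, 0.158, 0.0339]
ft_force: [-6.7, -1.3, 43.1]
```

```bash
python3 -m handwheel '0 0 .25 0 0 0 .1;0 0 .25 0 0 0 .1;0 0 .25 0 0 0 .3;0 0 .25 0 0 0 .6;0 0 .25 0 0 0 1;0 0 .25 0 0 0 1;0 0 .25 0 0 0 1;0 0 .25 0 0 0 1' | grep -E "pos|ft|wid"
python3 -m handwheel '0 0 3 0 0 0 1;0 0 7 0 0 0 1;0 0 11 0 0 0 1;0 0 15 0 0 0 1;-2.45 3.1 18.7 0 0 0 1;-2.45 3.1 18.7 0 0 1.7 1;-2.45 3.1 18.7 0 0 1.7 1;-2.45 3.1 18.7 0 0 1.7 1' | grep -E "pos|ft|wid"
python3 - <<'E'
from m import *
d=shot("wrist","pics/w13.png"); im=d["color"].astype(int)
pts=[]
for v in range(170,281,5):
    row=np.nonzero(im[v,235:300].max(1)<40)[0]
    if len(row)>10:
        r=max(np.split(row,np.nonzero(np.diff(row)>1)[0]+1),key=len); a=onz(d,235+r[0],v,.06); b=onz(d,235+r[-1]+1,v,.06); pts.append((a+b)/2)
c=np.array(pts)[:,:2]; k=np.linalg.svd(c-c.mean(0))[2][0]; k*=np.sign(k[0]); print("yaw",np.degrees(np.arctan2(k[1],k[0])),c.mean(0))
for f in("w1","w5","w13"):
    a=cv2.imread(f"pics/{f}.png"); m=(a.max(2)<45)[140:330,240:300]
    print(f,max(blobs(m,300),key=lambda b:b[1][4])[1])
# tray: bright tops + plunger/dispenser diff vs first
t=shot("top","pics/t13.png"); a=cv2.imread("pics/top0.png").astype(int); b=cv2.imread("pics/t13.png").astype(int)
for nm,(r0,r1,c0,c1) in dict(comb=(228,268,452,522),clip=(292,330,475,510),brown=(185,212,425,456),tumbler=(172,215,370,410),bottle=(160,195,302,335),turq=(225,255,298,330),mag=(280,358,172,222),cone=(200,235,155,190)).items():
    print(nm,(np.abs(a-b)[r0:r1,c0:c1].max(2)>45).sum())
for y,x in((.318,.628),(.2726,.634),(.2276,.64),(.1832,.6457)):
    u,v=map(int,np.round(proj(t,[x,y,.0765]))); print((u,v),b[v-3:v+4,u-3:u+4].mean((0,1)).round(),"was",a[v-3:v+4,u-3:u+4].mean((0,1)).round())
E
```

```text
position: [0.4193, 0.1577, 0.033]
ft_force: [0.3, -0.1, -0.1]
grip_width: 0.0839
position: [0.3945, 0.1887, 0.2195]
ft_force: [0.5, -0.3, 0.6]
grip_width: 0.0852
yaw 23.551368265270764 [0.41983269 0.16006586]
w1 [  17   15   26  154 3536]
w5 [  18   16   25  153 3530]
w13 [  18   14   25  155 3539]
comb 13
clip 0
brown 0
tumbler 0
bottle 0
turq 0
mag 970
cone 0
(206, 239) [169. 170. 170.] was [168. 170. 171.]
(224, 237) [169. 171. 170.] was [194. 196. 194.]
(243, 235) [171. 171. 170.] was [196. 197. 194.]
(261, 233) [174. 174. 173.] was [195. 197. 194.]
```

```bash
python3 - <<'E'
from m import *
a=cv2.imread("pics/w1.png").astype(int);b=cv2.imread("pics/w13.png").astype(int)
print("mag diff px",(np.abs(a-b)[230:385,365:540].max(2)>60).sum())
s=cv2.imread("pics/s11.png"); d=shot("scene"); im=d["color"].astype(int)
# 4 dark-line labels on cassette tops in the tray, from the scene view
for y,x in((.318,.628),(.2726,.634),(.2276,.64),(.1832,.6457)):
    u,v=map(int,np.round(proj(d,[x,y,.0765]))); g=im[v-6:v+7,u-7:u+8].mean(2); print((u,v),"mean",g.mean().round(),"std",g.std().round(),"side",im[v+18:v+24,u:u+6].mean().round())
print("front face check: plunger top brightness", [im[int(v)-2:int(v)+3,int(u)-2:int(u)+3].mean().round() for u,v in [proj(d,[.5784,-.0484,.112])]])
p0=cv2.imread("pics/scene0.png").astype(int); p1=d["color"][...,::-1].astype(int); print("plunger diff",(np.abs(p0-p1)[222:245,268:300].max(2)>45).sum())
print(status.observe()["time_s"])
E
```

```text
mag diff px 368
(392, 170) mean 177.0 std 36.0 side 97.0
(384, 180) mean 187.0 std 36.0 side 98.0
(377, 190) mean 187.0 std 41.0 side 96.0
(369, 200) mean 186.0 std 40.0 side 99.0
front face check: plunger top brightness [np.float64(142.0)]
plunger diff 253
60.3833
```

```bash
python3 - <<'E'
from m import *
cur=shot("scene")["color"][...,::-1]
for n,a in (("0",cv2.imread("pics/scene0.png")),("now",cur)):
    m=(a.astype(int).min(2)>100)&(a.astype(int).max(2)-a.astype(int).min(2)<25); print(n,"col 283 rows 222-250",a[222:250,283].mean(1).astype(int).tolist())
    print("   bay4 eye", a[222:250:3,275].mean(1).astype(int).tolist())
E
```

```text
0 col 283 rows 222-250 [139, 139, 139, 138, 135, 135, 136, 136, 136, 138, 138, 139, 140, 139, 141, 130, 82, 69, 57, 75, 77, 77, 76, 74, 104, 107, 108, 88]
   bay4 eye [139, 139, 138, 136, 124, 95, 187, 117, 104, 181]
now col 283 rows 222-250 [79, 79, 79, 93, 135, 141, 142, 142, 142, 142, 143, 144, 145, 145, 147, 136, 87, 72, 58, 78, 80, 80, 80, 79, 108, 112, 112, 91]
   bay4 eye [94, 80, 93, 141, 129, 99, 193, 124, 109, 37]
```

The plunger head sits at the same rows as at the start (it is up), and the rest of the difference is arm shadow. The gripper is open and clear of everything, so I'm handing in.

```bash
python3 -c "
from rig import env
print(env.close_job())"
```

```text
the job is handed in; nothing more can be done
None
```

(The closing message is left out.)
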